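Reload a clamping fixture with raw tee bars

TASK

Change over the clamping fixture: turn its knob until it clicks open before taking anything out, stand all the finished tee bars (web corners cut away) upright on their feet in the green tray, and stand every raw tee bar from the mat upright on the floor of a slot of its own. With everything changed over, turn the knob back until it clicks locked, and leave the tape, hammer and can undisturbed.

Things in the scene. Friction and masses are not known exactly. Their poses are not given: they have to be found in the camera images.
- fixture: Low grey clamping fixture fixed to the bench: plate 250 x 250 x 12 mm with three parallel slots 70 mm apart and a knob on the far side. Origin on the bench under the middle of the middle slot, x along the slots towards the knob, z up; the plate reaches 95 mm to -x, 155 mm to +x, 125 mm to either side.
- knob (a joint): Angle of the fixture's clamp knob, rad: 0 locked, 1.4 open, growing counter-clockwise seen from above; opening draws the clamp bar 6 mm back. A spring detent peaking at mid travel (0.7) pushes the knob to the nearer end: about 0.15 Nm to start it; once past the middle and let go it clicks to within about 0.05 of the end.
- knob_grip (a point): On the knob's axis at grip height, 66 mm over the bench, 115 mm along the fixture's x. The knob is a black bar handle 84 mm long (this frame's x), 14 mm thick (y); its top is 14 mm over this point, its lower edge 20 mm under. Below: a round base of 32 mm radius. The frame turns with it. Locked, the handle lies across the slots; open, nearly along them.
- tray: Shallow green sheet-metal tray, fixed, 160 mm (its x) by 250 mm (its y), walls 4 mm thick and 16 mm high, floor 4 mm thick. Origin at the centre of its underside, z up. It may be on either side of the fixture.
- mat: Black rubber mat lying flat on the bench, 240 x 290 x 1 mm, origin at its centre on the bench; on the other side of the fixture from the tray. The raw bars stand on it with their feet at bench height.
- slot0 (a point): Middle of the floor of the right slot seen from the robot (fixture y = -70 mm), axes as the fixture's. Slot 40 mm wide, floor 12 mm over the bench, between steel rails 14 mm high; a fixed stop 14 mm high closes it 54 mm to -x, the aluminium clamp bar, 22 mm high, 51.5 mm (locked) or 57.5 mm (open) to +x. It only traps a bar, with a few mm of play.
- done0: Finished aluminium tee bar 100 mm long (its x), foot 36 mm wide (y) and 8 mm thick, upright web 10 mm thick along its middle, 52 mm high in all, about 0.2 kg. Origin: centre of the foot's underside, z up through the web. Both upper corners of the web are cut away: its top 26 mm is only 56 mm long. Starts standing in a slot. Two or three are present.
- blank0: Raw aluminium tee bar 100 mm long (its x), foot 36 mm wide (y) and 8 mm thick, upright web 10 mm thick along its middle, 52 mm high in all, about 0.2 kg. Origin: centre of the foot's underside, z up through the web. The web is a plain rectangle over the full length. Starts standing on the mat. Two or three are present.
- slot1 (a point): Middle of the floor of the middle slot seen from the robot (fixture y = 0 mm), axes as the fixture's. Slot 40 mm wide, floor 12 mm over the bench, between steel rails 14 mm high; a fixed stop 14 mm high closes it 54 mm to -x, the aluminium clamp bar, 22 mm high, 51.5 mm (locked) or 57.5 mm (open) to +x. It only traps a bar, with a few mm of play.
- done1: Finished aluminium tee bar 100 mm long (its x), foot 36 mm wide (y) and 8 mm thick, upright web 10 mm thick along its middle, 52 mm high in all, about 0.2 kg. Origin: centre of the foot's underside, z up through the web. Both upper corners of the web are cut away: its top 26 mm is only 56 mm long. Starts standing in a slot. Two or three are present.
- blank1: Raw aluminium tee bar 100 mm long (its x), foot 36 mm wide (y) and 8 mm thick, upright web 10 mm thick along its middle, 52 mm high in all, about 0.2 kg. Origin: centre of the foot's underside, z up through the web. The web is a plain rectangle over the full length. Starts standing on the mat. Two or three are present.
- slot2 (a point): Middle of the floor of the left slot seen from the robot (fixture y = 70 mm), axes as the fixture's. Slot 40 mm wide, floor 12 mm over the bench, between steel rails 14 mm high; a fixed stop 14 mm high closes it 54 mm to -x, the aluminium clamp bar, 22 mm high, 51.5 mm (locked) or 57.5 mm (open) to +x. It only traps a bar, with a few mm of play.
- done2: Finished aluminium tee bar 100 mm long (its x), foot 36 mm wide (y) and 8 mm thick, upright web 10 mm thick along its middle, 52 mm high in all, about 0.2 kg. Origin: centre of the foot's underside, z up through the web. Both upper corners of the web are cut away: its top 26 mm is only 56 mm long. Starts standing in a slot. Two or three are present.
- blank2: Raw aluminium tee bar 100 mm long (its x), foot 36 mm wide (y) and 8 mm thick, upright web 10 mm thick along its middle, 52 mm high in all, about 0.2 kg. Origin: centre of the foot's underside, z up through the web. The web is a plain rectangle over the full length. Starts standing on the mat. Two or three are present.
- tape_roll: Bystander: roll of masking tape lying flat, 100 mm across, 25 mm high, origin at the centre of its underside.
- hammer: Bystander: hammer lying on the bench beyond the fixture.
- spray_can: Bystander: metal can, 60 mm across, 110 mm high, origin at the centre of its underside.
There are look-alikes about, which are no part of the job. What is shaped like the blank2 but purple or turquoise is not meant.

How it is judged (in metres and radians):
On the way, in this order (a step that is already met when the one before it is completed fails the run):
1. the knob has clicked open while all finished bars still stand in the fixture (value of joint knob above 1.25 rad and x of done0 in the frame of fixture between -0.012 and 0.012 m and y of done0 in the frame of fixture between -0.08 and 0.08 m and z of done0 in the frame of fixture between 0.006 and 0.0165 m and angle between each of done0, done1, done2's own z axis and vertical below 0.08 rad and angle between the x axis of each of done0, done1, done2 and the x axis of fixture, either way round below 0.12 rad and linear speed of each of done0, done1, done2 below 0.03 m/s and x of done1 in the frame of fixture between -0.012 and 0.012 m and y of done1 in the frame of fixture between -0.08 and 0.08 m and z of done1 in the frame of fixture between 0.006 and 0.0165 m and x of done2 in the frame of fixture between -0.012 and 0.012 m and y of done2 in the frame of fixture between -0.08 and 0.08 m and z of done2 in the frame of fixture between 0.006 and 0.0165 m), for 0.2 s.
2. with the knob open, all finished bars stand in the tray and every raw bar stands in a slot (value of joint knob above 1.2 rad and x of done0 in the frame of tray between -0.065 and 0.065 m and y of done0 in the frame of tray between -0.11 and 0.11 m and z of done0 in the frame of tray between -0.002 and 0.01 m and angle between each of done0, done1, done2, blank0, blank1, blank2's own z axis and vertical below 0.08 rad and linear speed of each of done0, done1, done2, blank0, blank1, blank2 below 0.03 m/s and x of done1 in the frame of tray between -0.065 and 0.065 m and y of done1 in the frame of tray between -0.11 and 0.11 m and z of done1 in the frame of tray between -0.002 and 0.01 m and x of done2 in the frame of tray between -0.065 and 0.065 m and y of done2 in the frame of tray between -0.11 and 0.11 m and z of done2 in the frame of tray between -0.002 and 0.01 m and x of blank0 in the frame of fixture between -0.012 and 0.012 m and y of blank0 in the frame of fixture between -0.08 and 0.08 m and z of blank0 in the frame of fixture between 0.006 and 0.0165 m and angle between the x axis of each of blank0, blank1, blank2 and the x axis of fixture, either way round below 0.12 rad and x of blank1 in the frame of fixture between -0.012 and 0.012 m and y of blank1 in the frame of fixture between -0.08 and 0.08 m and z of blank1 in the frame of fixture between 0.006 and 0.0165 m and x of blank2 in the frame of fixture between -0.012 and 0.012 m and y of blank2 in the frame of fixture between -0.08 and 0.08 m and z of blank2 in the frame of fixture between 0.006 and 0.0165 m), for 0.3 s.
At the end, for the whole second after the job is handed in: Knob locked (under 0.15 rad); every finished bar on its foot on the tray floor; every raw bar on its foot on a slot floor (within 4.5 mm in height, 12 mm of the slot middle lengthwise, 0.12 rad of its direction); all upright within 0.08 rad and at rest (value of joint knob below 0.15 rad and x of done0 in the frame of tray between -0.065 and 0.065 m and y of done0 in the frame of tray between -0.11 and 0.11 m and z of done0 in the frame of tray between -0.002 and 0.01 m and angle between each of done0, done1, done2, blank0, blank1, blank2's own z axis and vertical below 0.08 rad and linear speed of each of done0, done1, done2, blank0, blank1, blank2 below 0.03 m/s and x of done1 in the frame of tray between -0.065 and 0.065 m and y of done1 in the frame of tray between -0.11 and 0.11 m and z of done1 in the frame of tray between -0.002 and 0.01 m and x of done2 in the frame of tray between -0.065 and 0.065 m and y of done2 in the frame of tray between -0.11 and 0.11 m and z of done2 in the frame of tray between -0.002 and 0.01 m and x of blank0 in the frame of fixture between -0.012 and 0.012 m and y of blank0 in the frame of fixture between -0.08 and 0.08 m and z of blank0 in the frame of fixture between 0.006 and 0.0165 m and angle between the x axis of each of blank0, blank1, blank2 and the x axis of fixture, either way round below 0.12 rad and x of blank1 in the frame of fixture between -0.012 and 0.012 m and y of blank1 in the frame of fixture between -0.08 and 0.08 m and z of blank1 in the frame of fixture between 0.006 and 0.0165 m and x of blank2 in the frame of fixture between -0.012 and 0.012 m and y of blank2 in the frame of fixture between -0.08 and 0.08 m and z of blank2 in the frame of fixture between 0.006 and 0.0165 m); the robot touches nothing.
It fails at once if the tape roll is disturbed (moved more than 30 mm) (distance of tape_roll from where it was at the start of the episode above 0.03 m).
It fails at once if the hammer is disturbed (moved more than 30 mm) (distance of hammer from where it was at the start of the episode above 0.03 m).
It fails at once if the spray can is disturbed (moved more than 30 mm) (distance of spray_can from where it was at the start of the episode above 0.03 m).
Of done0, done1, done2 only 2 to 3 are there at a start; the rules pass over those that are not, and their reading is None.
Of blank0, blank1, blank2 only 2 to 3 are there at a start; the rules pass over those that are not, and their reading is None.
At some moment in a run one of blank0, blank1, blank2 may be knocked a few centimetres aside while the robot is not near it.
It also fails if it takes over 210 s, if anything falls off the work surface, if the arm or the gripper's body presses on something with over 40 N, if the wrist force passes 120 N, or if a joint passes its speed limit or range.

ROBOT

A 7-joint arm with a two-finger parallel gripper is mounted at the origin on the work surface. World frame = base frame: x ahead of the robot, y to its left, z up, the work surface at z = 0. Lengths are in m, angles in degrees, forces in N, time in s.
With the tool pointing down it reaches from about 0.425 to 0.875 m from the base axis. Payload 4.7 kg.
Tool frame: the origin (TCP) lies at the centre of the arm's flange, where the gripper is bolted on; the fingertips stand 182 mm ahead of it and the grasp point (between the pads) lies 164 mm ahead of it (env.grip_depth is the distance from the TCP to the grasp point, in m); z points along the fingers, y is the line along which they close (so a half turn about z gives the same grasp; the last joint's range is limited). The gripper opens to 87 mm and grips with 3 to 60 N. Pads are 19 mm wide; open, the fingers measure 117 mm over their backs; the gripper's body (75 mm by 190 mm) begins 51 mm behind the grasp point.
Start: joints at [68.016, 18.392, -4.016, 83.108, 1.295, 78.541, -3.26], TCP at [0.252, -0.599, 0.405] pointing down, gripper open.
Joint ranges: [-163.93, 163.93], [-17.29, 119.83], [-79.2, 71.16], [3.27, 140.29], [-89.18, 269.18], [5.43, 117.66], [-154.24, 154.24]. Speed limits (degrees/s): [147.25, 147.25, 180, 180, 180, 180, 180].

INTERFACE

Orientations are given as [roll, pitch, yaw] about the fixed x, y, z axes, in that order (R = Rz(yaw) Ry(pitch) Rx(roll)).
In Python, from cell import env gives the robot as it stands. The module is installed in compiled form; this text tells all that it offers.
- The arm moves only by the tool send_rows, never from a script. Its arguments are lists of equal length, an entry for each row: "xyz": the shift along the tool's x, y, z in m, a list of three; "rotation": the turn, a rotation vector about the tool's x, y, z in rad, a list of three; "jaw": the opening, from 0 (shut) to 1 (fully open). A call has 1 to 20 rows; each row shifts and turns the commanded pose from where the row before left it, along the tool's axes as they then stand; what a row does not reach is not made up. A row lasts 1/10 s, in which the tool goes at most 50 mm and 8.59 degrees, less where a joint would pass 70% of its speed; a pose out of reach is approached as far as the arm can. A call is refused whole if a number of a shift passes 0.05 or a number of a turn 0.15, either way. A call with a gripper value outside its range is refused whole. The fingers move at their own pace and stop on an object; "newtons" is the grip in N (left out, the last holds). Time passes only in rows, so rows that do not move let the fingers close. It gives the time, the measured TCP pose, the force, the opening and the grip force at its end, in the units of the state.
- env.get_obs(): the state, without advancing time (a new reading comes with each control period).
- env.read_camera(name): name is "scene" or "top"; returns a dict with "image" (480x640x3 uint8, blue, green, red), "fx", "fy", "cx", "cy" (pixels), "R" (3x3) and "t" (3): a world point X has camera coordinates R X + t. Camera axes: x right, y down, z forward; pixel columns grow to the right and rows downward; lengths in m; the calibration is good to about 2 mm. A picture is of the moment at which its call begins. There is no depth.
- env.sign_off(): hands the job in; it is judged then, once.
The state is a dict: "time_s": time; "qpos": joint angles; "joint_velocities": joint speeds; "effort": joint torques, N m; "tool_pos": TCP position; "tool_rot": TCP orientation; "force": force on the tool from outside, world axes, zero at the start; "wrist_torque": the same for the moment, N m; "grip_width": finger opening in m; "grasp_force": force on a finger pad.
Only numpy, scipy, OpenCV 4.12 (cv2) and the standard library are available. Lean on these libraries where they do the work, as an engineer would, in place of code of your own. Each camera call takes 0.05 s, during which the arm holds its last target. There are 200 camera calls.

## Working session

There is one attempt and no reset: what is moved stays moved. The work goes in short steps, Python scripts to look and compute and a tool call to move; the robot and the scene stay as the last step left them, time stands still between calls to the robot, and variables do not carry over. Pictures are saved under pics/ and viewed, at most 14 in all, crops included, and the job is handed in when it is done.

Besides the shell and the picture viewer there is one more tool, called as name(argument=value, ...), one argument or row to a line, values as JSON. send_rows: Moves the arm, as the interface text tells. Its arguments: {"type":"object","properties":{"xyz":{"type":"array"},"rotation":{"type":"array"},"jaw":{"type":"array"},"newtons":{"type":"number"}},"required":["xyz","rotation","jaw"]}

```bash
mkdir -p pics; python3 - <<'E'
from cell import env
import cv2
o=env.get_obs(); print({k:o[k] for k in('time_s','tool_pos','tool_rot','grip_width','force')})
for n in('scene','top'):
    c=env.read_camera(n); cv2.imwrite(f'pics/{n}0.png',c['image']); print(n,c['fx'],c['cx'],c['cy'],c['R'],c['t'])
E
```

```text
{'time_s': 0.0, 'tool_pos': array([ 0.25166718, -0.59907775,  0.40363422]), 'tool_rot': array([-1.79888123e+02,  7.12064304e-03,  2.27930895e+01]), 'grip_width': 0.08702841491790593, 'force': array([-0.02652303,  0.14826173, -0.59555305])}
scene 592.1474506087288 337.6405919555359 246.49004540439995 [[-0.38354569  0.92340421  0.01474315]
 [ 0.77958921  0.33228658 -0.53087315]
 [-0.49510945 -0.19212051 -0.84732305]] [ 0.31010603 -0.37123574  2.04889374]
top 483.1909534731713 321.352358460123 238.02225088645477 [[ 0.02209501 -0.99905401  0.0374552 ]
 [-0.98270815 -0.02859206 -0.18294038]
 [ 0.18383824 -0.03276546 -0.98241026]] [-0.11799817  0.55174547  1.06140868]
```

View pics/scene0.png

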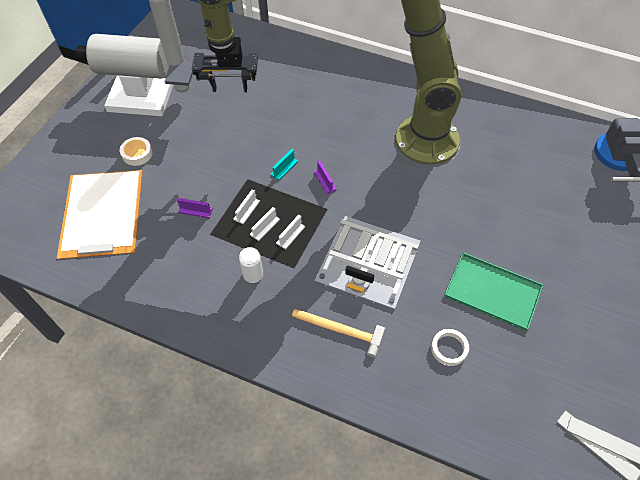

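View pics/top0.png

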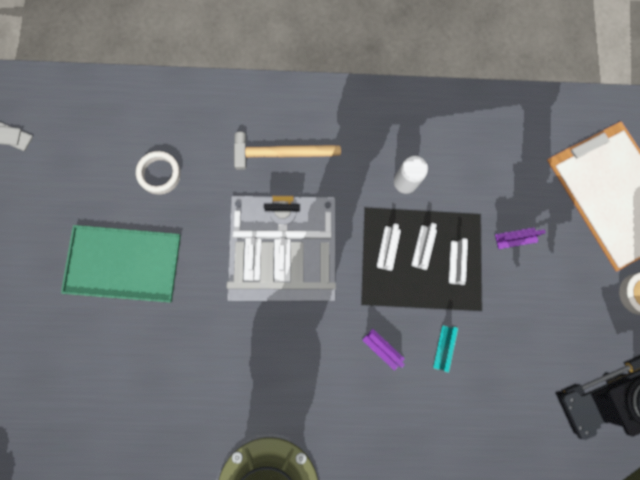

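The scene view shows the fixture (about 370,262), the tray on the left side (495,290), the mat with 3 raw bars (245,208; 265,223; 290,233), and the knob (360,274). The top view shows finished bars at (252,258) and (282,258), and the right slot (~313,262) is empty. I'll enlarge both.

```bash
cat > h.py <<'E'
import numpy as np, cv2, json
from cell import env
def cams():
    return {n:env.read_camera(n) for n in('scene','top')}
def ray(c,p):
    d=np.array([(p[0]-c['cx'])/c['fx'],(p[1]-c['cy'])/c['fy'],1.]); R=np.array(c['R']);t=np.array(c['t'])
    d=R.T@d; return -R.T@t,d/np.linalg.norm(d)
def onz(c,p,z):
    o,d=ray(c,p); return o+d*(z-o[2])/d[2]
def tri(cs,ps,pt):
    A=np.zeros((3,3));b=np.zeros(3);L=[]
    for c,p in((cs['scene'],ps),(cs['top'],pt)):
        o,d=ray(c,p);M=np.eye(3)-np.outer(d,d);A+=M;b+=M@o;L.append((o,d))
    X=np.linalg.solve(A,b); gap=sum(np.linalg.norm(np.cross(X-o,d)) for o,d in L)
    return X,gap
def proj(c,X):
    q=np.array(c['R'])@np.asarray(X,float)+np.array(c['t']); return np.array([c['fx']*q[0]/q[2]+c['cx'],c['fy']*q[1]/q[2]+c['cy']])
def crop(c,x0,y0,x1,y1,s,fn):
    im=cv2.resize(c['image'][y0:y1,x0:x1],None,fx=s,fy=s,interpolation=cv2.INTER_CUBIC)
    st=20
    for x in range((x0//st+1)*st,x1,st): cv2.putText(im,str(x),(int((x-x0+.5)*s)-10,10),0,.35,(0,0,255),1); cv2.line(im,(int((x-x0+.5)*s),12),(int((x-x0+.5)*s),18),(0,0,255),1)
    for y in range((y0//st+1)*st,y1,st): cv2.putText(im,str(y),(0,int((y-y0+.5)*s)+4),0,.35,(0,0,255),1); cv2.line(im,(24,int((y-y0+.5)*s)),(30,int((y-y0+.5)*s)),(0,0,255),1)
    cv2.imwrite('pics/'+fn,im)
E
python3 - <<'E'
from h import *
cs=cams()
crop(cs['top'],220,185,487,318,3,'tc1.png')
crop(cs['scene'],230,175,430,313,4,'sc1.png')
for n in [(63,293),(171,301),(181,233),(73,226)]: print('tray',onz(cs['top'],n,.016))
for n in [(228,300),(336,300),(335,196),(231,197)]: print('fix',onz(cs['top'],n,.012))
E
```

```text
tray [0.41630049 0.48381035 0.016     ]
tray [0.40404722 0.23782465 0.016     ]
tray [0.56394967 0.22697208 0.016     ]
tray [0.5732769  0.47928618 0.016     ]
fix [0.40970115 0.10825856 0.012     ]
fix [ 0.41578541 -0.14277454  0.012     ]
fix [ 0.66732363 -0.1361704   0.012     ]
fix [0.65665047 0.11520565 0.012     ]
```

View pics/tc1.png

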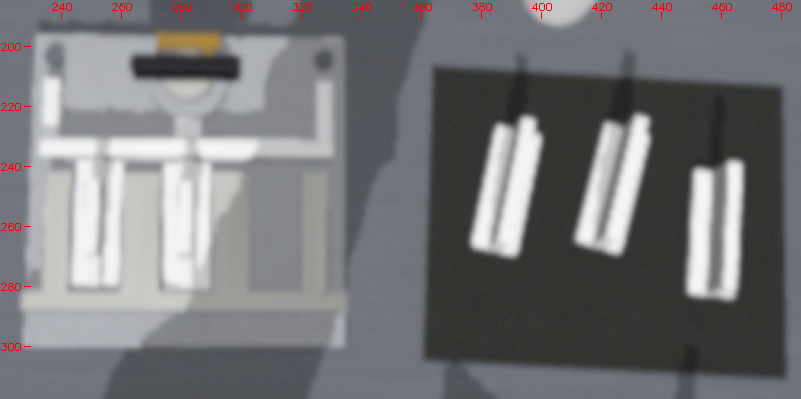

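View pics/sc1.png

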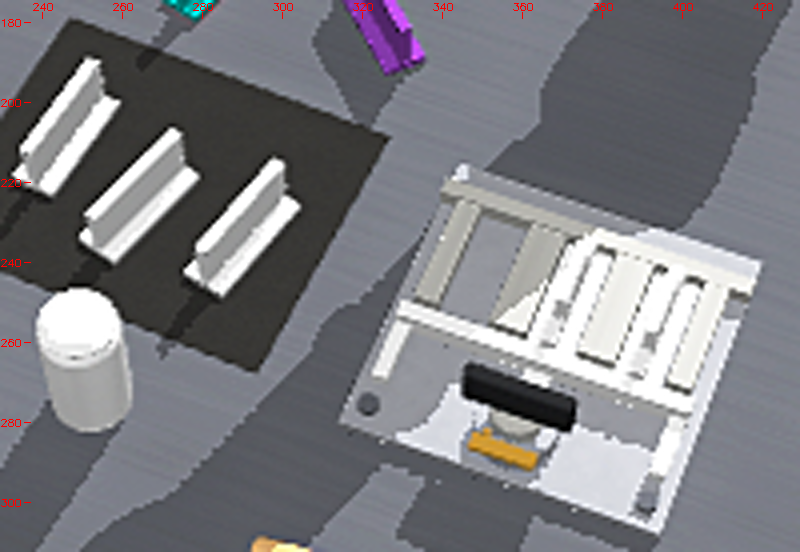

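The scene crop shows raw web tops (e.g. 298,214 to 279,233) and a knob handle centred at about (360,273). The top crop puts the slot centres at about columns 251, 281 and 311 (row 260), the clamp bar at row 234 and the stop edge at row 282. Next I'll fit the bars by silhouette and the fixture and tray by model points, then overlay the fits.

```bash
cat > fit.py <<'E'
from h import *
from scipy.optimize import least_squares, minimize
def box(x0,x1,y0,y1,z0,z1): return np.array([[x,y,z] for x in(x0,x1) for y in(y0,y1) for z in(z0,z1)],float)
FOOT=box(-.05,.05,-.018,.018,0,.008); WEB=box(-.05,.05,-.005,.005,.008,.052)
WEBD=[box(-.05,.05,-.005,.005,.008,.026),box(-.028,.028,-.005,.005,.026,.052)]
def place(P,x,y,z,a):
    c,s=np.cos(a),np.sin(a); return P@np.array([[c,s,0],[-s,c,0],[0,0,1]])+[x,y,z]
def sil(c,parts,pose,roi,s=4):
    x0,y0,x1,y1=roi; m=np.zeros(((y1-y0)*s,(x1-x0)*s),np.uint8)
    for P in parts:
        q=np.array([proj(c,X) for X in place(P,*pose)]); q=((q-[x0,y0]+.5)*s-.5)
        cv2.fillConvexPoly(m,cv2.convexHull(np.round(q*16).astype(np.int32)),255,shift=4)
    return cv2.resize(m,(x1-x0,y1-y0),interpolation=cv2.INTER_AREA)/255.
def fitbar(cs,guess,parts=(FOOT,WEB),lo=60,hi=180,r=.075):
    data=[]
    for n,c in cs.items():
        q=np.array([proj(c,[guess[0]+dx,guess[1]+dy,h]) for dx in(-r,r) for dy in(-.04,.04) for h in(0,.052)])
        x0,y0=np.floor(q.min(0)).astype(int);x1,y1=np.ceil(q.max(0)).astype(int)
        g=cv2.cvtColor(c['image'][y0:y1,x0:x1],cv2.COLOR_BGR2GRAY).astype(float)
        data.append((c,(x0,y0,x1,y1),np.clip((g-lo)/(hi-lo),0,1)))
    f=lambda p:sum(((sil(c,parts,p*[1,1,1,1],roi)-g)**2).sum() for c,roi,g in data)
    best=None
    for a in (guess[3]-.15,guess[3],guess[3]+.15):
        r_=minimize(f,[guess[0],guess[1],.0,a],method='Nelder-Mead',options=dict(initial_simplex=np.array([guess[0],guess[1],.0,a])+np.vstack([np.zeros(4),np.diag([.012,.012,.01,.12])]),xatol=1e-4,fatol=.05))
        if best is None or r_.fun<best.fun: best=r_
    return best.x,best.fun
E
python3 - <<'E'
from fit import *
cs=cams()
for n in cs: print(n,'cam',-np.array(cs[n]['R']).T@cs[n]['t'])
B=[]
for p in [(390,247),(423,247),(459,262)]:
    X=onz(cs['top'],p,.02); x,f=fitbar(cs,[X[0],X[1],0,-.15]); B.append(x); print('blank',np.round(x,4),np.degrees(x[3]).round(1),'res',round(f,1))
    
# fixture: model pts (fixture frame) <-> pixels
T=lambda x,y:(220+(x+.5)/3-.5,185+(y+.5)/3-.5); S=lambda x,y:(230+(x+.5)/4-.5,175+(y+.5)/4-.5)
pts=[('top',(.155,.125,.012),T(36,34)),('top',(.155,-.125,.012),T(345,37)),('top',(-.095,-.125,.012),T(345,347)),('top',(-.095,.125,.012),T(22,347)),
('top',(.115,0,.08),T(186,68)),('scene',(.115,0,.08),S(521,391)),
('scene',(-.095,.125,.012),S(763,262)),('scene',(.155,-.125,.012),S(343,421)),('scene',(.155,.125,.012),S(659,533)),('scene',(-.095,-.125,.012),S(462,163))]
def res(p):
    return np.concatenate([proj(cs[n],place(np.array([m]),p[0],p[1],p[2],p[3])[0])-q for n,m,q in pts])
r=least_squares(res,[.507,-.012,0,.03],loss='soft_l1'); F=r.x
print('fix',F.round(4),np.degrees(F[3]).round(2)); print(res(F).reshape(-1,2).round(1).tolist())
print('handle top tri',tri(cs,S(521,391),T(186,68)))
np.save('F0.npy',F)
def draw(im,c,P,pose,col,s,o):
    E=[(i,j) for i in range(8) for j in range(i) if bin(i^j).count('1')==1]
    q=[((proj(c,X)-o+.5)*s-.5) for X in place(P,*pose)]
    for i,j in E: cv2.line(im,tuple(np.round(q[i]*16).astype(int)),tuple(np.round(q[j]*16).astype(int)),col,1,cv2.LINE_AA,4)
M=[box(-.095,.155,-.125,.125,0,.012)]+[box(-.054,.0515,y-.02,y+.02,.012,.026) for y in(-.07,0,.07)]+[box(.108,.122,-.042,.042,.046,.08)]
for n,(x0,y0,x1,y1),s in(('top',(222,190,342,308),5),('scene',(312,212,424,312),6)):
    c=cs[n]; im=cv2.resize(c['image'][y0:y1,x0:x1],None,fx=s,fy=s,interpolation=cv2.INTER_CUBIC)
    for P in M: draw(im,c,P,F,(0,0,255),s,np.array([x0,y0]))
    cv2.imwrite(f'pics/ov_{n}.png',im)
a=cv2.imread('pics/ov_top.png');b=cv2.imread('pics/ov_scene.png');print(a.shape,b.shape)
E
```

```text
scene cam [1.42277786 0.23063794 1.53442386]
top cam [ 0.34968443 -0.06733346  1.14809495]
blank [ 0.544  -0.2678  0.0007 -0.2021] -11.6 res 279.2
blank [ 0.5486 -0.3547 -0.0013 -0.2542] -14.6 res 484.9
blank [ 5.136e-01 -4.360e-01 -5.000e-04 -7.440e-02] -4.3 res 464.7
fix [ 0.507  -0.0129 -0.005   0.0194] 1.11
[[-0.3, 0.4], [-0.4, 0.7], [-0.1, 0.3], [0.5, -0.2], [-0.1, -1.3], [-0.1, -1.1], [0.3, 0.2], [-1.3, 0.0], [0.4, 0.7], [-0.4, -0.1]]
handle top tri (array([ 0.62096602, -0.01050879,  0.06716963]), np.float64(0.00021014286525031223))
(590, 600, 3) (600, 672, 3)
```

View pics/ov_top.png

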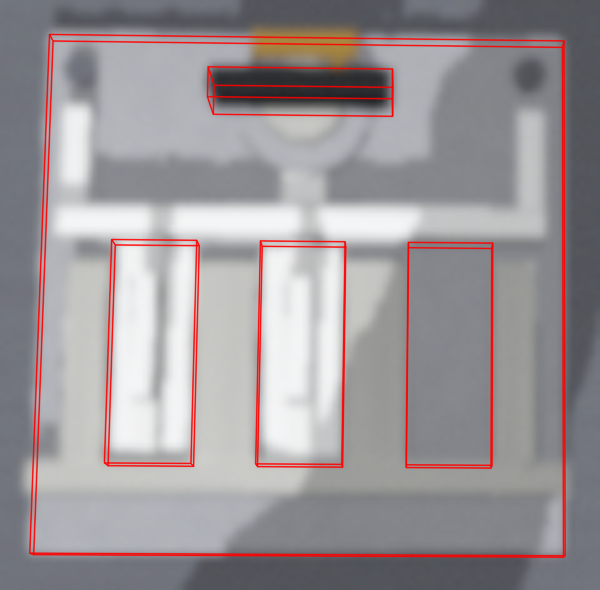

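View pics/ov_scene.png

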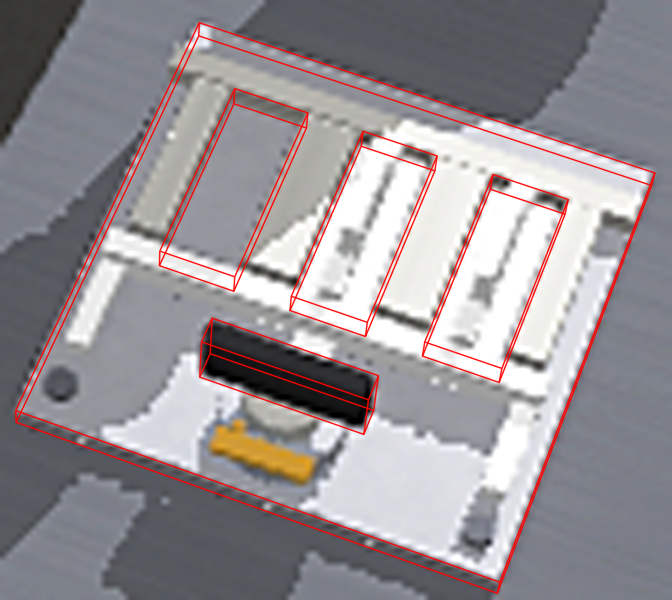

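The slots overlay well, but my pick on the knob handle was off: it mixed the handle's top and side, and that pulled z to -5 mm. I'll refit with z=0, the handle silhouette and gradient alignment, and tighten the bar masks.

```bash
cat > fix.py <<'E'
from fit import *
def segs():
    L=[]
    b=lambda p,q:L.append((np.array(p,float),np.array(q,float)))
    for y in(-.125,.125): b((-.095,y,.012),(.155,y,.012))
    b((-.095,-.125,.012),(-.095,.125,.012)); b((.155,-.125,.012),(.155,.125,.012))
    for y in(-.07,0,.07):
        for d in(-.02,.02): b((-.054,y+d,.026),(.04,y+d,.026)); b((-.054,y+d,.026),(.04,y+d,.026))
    b((-.054,-.09,.026),(-.054,.09,.026))
    return L
def fitfix(cs,names,g0):
    G={}
    for n in names:
        g=cv2.GaussianBlur(cv2.cvtColor(cs[n]['image'],cv2.COLOR_BGR2GRAY).astype(np.float32),(0,0),.8)
        gx=cv2.Sobel(g,cv2.CV_32F,1,0);gy=cv2.Sobel(g,cv2.CV_32F,0,1);m=np.hypot(gx,gy); G[n]=np.minimum(m,150)
    S=[p+(q-p)*t for p,q in segs() for t in np.linspace(.03,.97,40)]
    def f(p):
        X=place(np.array(S),p[0],p[1],0,p[2]); s=0
        for n in names:
            c=cs[n]; q=X@np.array(c['R']).T+np.array(c['t']); u=(c['fx']*q[:,0]/q[:,2]+c['cx']).astype(np.float32);v=(c['fy']*q[:,1]/q[:,2]+c['cy']).astype(np.float32)
            s-=cv2.remap(G[n],u[None],v[None],cv2.INTER_LINEAR).mean()
        return s
    best=min((minimize(f,[g0[0]+dx,g0[1]+dy,g0[2]],method='Nelder-Mead',options=dict(initial_simplex=np.array([g0[0]+dx,g0[1]+dy,g0[2]])+np.vstack([np.zeros(3),np.diag([.003,.003,.01])]),xatol=1e-5,fatol=1e-3)) for dx in(-.003,0,.003) for dy in(-.003,0,.003)),key=lambda r:r.fun)
    return best.x,best.fun
E
python3 - <<'E'
from fix import *
cs=cams()
for names in(['top'],['scene'],['top','scene']):
    x,f=fitfix(cs,names,[.506,-.013,.022]); print(names,x.round(4),np.degrees(x[2]).round(2),round(f,1))
    np.save('F.npy',x)
F=x
H=box(-.007,.007,-.042,.042,0,.034)
k=F[:2]+.115*np.array([np.cos(F[2]),np.sin(F[2])]); print('knob expected',k)
inv={n:dict(c,image=255-c['image']) for n,c in cs.items()}
for nn in(['top','scene'],['top'],['scene']):
    x,f=fitbar({n:inv[n] for n in nn},[k[0],k[1],0,F[2]],parts=(H,),lo=175,hi=205,r=.03) if len(nn)==2 else (None,0)
    if x is not None: print('handle (z of lower edge expected .046)',x.round(4),round(f,1))
for g in [(.544,-.268),(.549,-.355),(.514,-.436)]:
    x,f=fitbar(cs,[*g,0,-.15],lo=55,hi=90); print('blank',x.round(4),np.degrees(x[3]).round(1),round(f,1))
E
```

```text
['top'] [ 0.508  -0.0129  0.0188] 1.08 -80.5
['scene'] [ 0.5104 -0.0153  0.0238] 1.36 -108.1
['top', 'scene'] [ 0.5088 -0.015   0.0253] 1.45 -186.6
knob expected [ 0.62372498 -0.01207267]
handle (z of lower edge expected .046) [ 0.623  -0.0086  0.0448  0.0241] 157.5
blank [ 0.5458 -0.2673  0.0022 -0.2122] -12.2 544.4
blank [ 5.494e-01 -3.534e-01  3.000e-04 -2.530e-01] -14.5 722.1
blank [ 0.5146 -0.4352  0.0013 -0.0673] -3.9 1164.1
```

Fixture is at about (0.509, -0.0135) with yaw 1.4°. The handle is at (0.623, -0.0095) and its height matches the text. I'll rotate, then move above the knob.

send_rows(
  xyz=[
    [0,0,0],
    [0,0,0],
    [0,0,0],
    [0,0,0],
    [0,0,0],
    [0,0,0],
    [0,0,0],
    [0,0,0],
  ],
  rotation=[
    [0,0,-0.1495],
    [0,0,-0.1495],
    [0,0,-0.1495],
    [0,0,-0.1495],
    [0,0,-0.1495],
    [0,0,-0.1495],
    [0,0,-0.1495],
    [0,0,-0.1495],
  ],
  jaw=[1,1,1,1,1,1,1,1],
  newtons=30,
)

```text
time_s: 1.2
tool_pos: [0.2518, -0.5993, 0.4048]
tool_rot: [-180.0, 0.0, 91.7]
force: [0.2, 0.1, 0.2]
grip_width: 0.087
grasp_force: 0.0
```

send_rows(
  xyz=[
    [0.029,0.01925,0],
    [0.029,0.01925,0],
    [0.029,0.01925,0],
    [0.029,0.01925,0],
    [0.029,0.01925,0],
    [0.029,0.01925,0],
    [0.029,0.01925,0],
    [0.029,0.01925,0],
    [0.029,0.01925,0],
    [0.029,0.01925,0],
    [0.029,0.01925,0],
    [0.029,0.01925,0],
    [0.029,0.01925,0],
    [0.029,0.01925,0],
    [0.029,0.01925,0],
    [0.029,0.01925,0],
    [0.029,0.01925,0],
    [0.029,0.01925,0],
    [0.029,0.01925,0],
    [0.029,0.01925,0],
  ],
  rotation=[
    [0,0,0],
    [0,0,0],
    [0,0,0],
    [0,0,0],
    [0,0,0],
    [0,0,0],
    [0,0,0],
    [0,0,0],
    [0,0,0],
    [0,0,0],
    [0,0,0],
    [0,0,0],
    [0,0,0],
    [0,0,0],
    [0,0,0],
    [0,0,0],
    [0,0,0],
    [0,0,0],
    [0,0,0],
    [0,0,0],
  ],
  jaw=[0.6,0.6,0.6,0.6,0.6,0.6,0.6,0.6,0.6,0.6,0.6,0.6,0.6,0.6,0.6,0.6,0.6,0.6,0.6,0.6],
)

```text
time_s: 3.2
tool_pos: [0.6239, -0.0095, 0.4049]
tool_rot: [180.0, 0.0, 91.3]
force: [-0.4, 0.2, -0.0]
grip_width: 0.0521
grasp_force: 0.0
```

send_rows(
  xyz=[
    [0,0,0.025],
    [0,0,0.025],
    [0,0,0.025],
    [0,0,0.025],
    [0,0,0.025],
    [0,0,0.025],
    [0,0,0.025],
    [0,0,0],
    [0,0,0],
    [0,0,0],
    [0,0,0],
    [0,0,0],
    [0,0,0],
    [0,0,0],
    [0,0,0],
  ],
  rotation=[
    [0,0,0],
    [0,0,0],
    [0,0,0],
    [0,0,0],
    [0,0,0],
    [0,0,0],
    [0,0,0],
    [0,0,0],
    [0,0,0],
    [0,0,0],
    [0,0,0],
    [0,0,0],
    [0,0,0],
    [0,0,0],
    [0,0,0],
  ],
  jaw=[0.6,0.6,0.6,0.6,0.6,0.6,0.6,0.6,0,0,0,0,0,0,0],
  newtons=30,
)

```text
time_s: 4.7
tool_pos: [0.6235, -0.0106, 0.2301]
tool_rot: [180.0, 0.0, 91.3]
force: [-0.0, -0.0, 2.0]
grip_width: 0.0138
grasp_force: 30.0
```

send_rows(
  xyz=[
    [0,0,0],
    [0,0,0],
    [0,0,0],
    [0,0,0],
    [0,0,0],
    [0,0,0],
    [0,0,0],
    [0,0,0],
    [0,0,0],
    [0,0,0],
    [0,0,0],
    [0,0,0],
    [0,0,0],
  ],
  rotation=[
    [0,0,-0.12],
    [0,0,-0.12],
    [0,0,-0.12],
    [0,0,-0.12],
    [0,0,-0.12],
    [0,0,-0.12],
    [0,0,-0.12],
    [0,0,-0.12],
    [0,0,-0.12],
    [0,0,-0.12],
    [0,0,-0.12],
    [0,0,-0.07],
    [0,0,0],
  ],
  jaw=[0,0,0,0,0,0,0,0,0,0,0,0,0],
)

```text
time_s: 6.0
tool_pos: [0.6239, -0.0103, 0.2302]
tool_rot: [179.9, 0.1, 171.0]
force: [1.0, 1.7, 1.0]
grip_width: 0.0138
grasp_force: 30.0
```

```bash
python3 -c "
from cell import env
o=env.get_obs();print(o['force'],o['wrist_torque'],o['qpos'],o['tool_pos'],o['tool_rot'])"
```

```text
[0.95464857 1.71127594 1.00360595] [ 0.22247906 -0.52570508  0.13643111] [ 38.16380433  33.00898994 -51.56810789  96.39958247  28.19749511
  64.42056101  59.5894878 ] [ 0.62386621 -0.01030105  0.23016088] [1.79934747e+02 9.28443875e-02 1.70990637e+02]
```

send_rows(
  xyz=[
    [0,0,0],
    [0,0,0],
    [0,0,0],
    [0,0,0],
    [0,0,-0.02],
    [0,0,-0.025],
    [0,0,-0.025],
    [0,0,-0.025],
    [0,0,-0.025],
    [0,0,0],
    [0,0,0],
    [0,0,0],
  ],
  rotation=[
    [0,0,0],
    [0,0,0],
    [0,0,0],
    [0,0,0],
    [0,0,0],
    [0,0,0],
    [0,0,0],
    [0,0,0],
    [0,0,0],
    [0,0,-0.09],
    [0,0,-0.09],
    [0,0,0],
  ],
  jaw=[0.5,0.5,0.5,0.5,0.5,0.5,0.5,0.5,0.5,0.5,0.5,0.5],
)

```text
time_s: 7.2
tool_pos: [0.6232, -0.0106, 0.3498]
tool_rot: [-180.0, -0.0, -178.7]
force: [0.7, 0.6, -0.3]
grip_width: 0.0434
grasp_force: 0.0
```

```bash
cat > st.py <<'E'
from h import *
def go(x,y,yaw=None,zg=None):
    o=env.get_obs(); p=np.array(o['tool_pos']); w=o['tool_rot'][2]
    if yaw is None: yaw=w
    d=(yaw-w+180)%360-180
    a=np.radians(yaw); D=np.array([x,y])-p[:2]
    print(f't={o["time_s"]:.1f} yaw {w:.2f} turn tool-z {-np.radians(d):.4f} rad; tool x {D@[np.cos(a),np.sin(a)]:.4f} y {D@[np.sin(a),-np.cos(a)]:.4f} z {0 if zg is None else p[2]-.164-zg:.4f}  grasp z {p[2]-.164:.4f} q7 {o["qpos"][6]:.0f} q3 {o["qpos"][2]:.0f}')
FX=np.array([.5087,-.0132]);FY=np.radians(1.35)
def fx(x,y): c,s=np.cos(FY),np.sin(FY); return FX+[c*x-s*y,s*x+c*y]
E
python3 - <<'E'
from st import *
from fit import *
cs=cams(); 
crop(cs['scene'],310,210,430,310,6,'sc2.png')
go(*fx(0,0),181.35,.050)
# tray fit by green edges: HSV mask corners in both views
for n,c in cs.items():
    hsv=cv2.cvtColor(c['image'],cv2.COLOR_BGR2HSV); m=((hsv[...,0]>60)&(hsv[...,0]<90)&(hsv[...,1]>90)).astype(np.uint8)
    m=cv2.morphologyEx(m,cv2.MORPH_OPEN,np.ones((3,3)))
    k,l,s,ct=cv2.connectedComponentsWithStats(m); 
    i=1+np.argmax([s[j,4] if abs(ct[j][0]-(120 if n=='top' else 495))<40 else 0 for j in range(1,k)]); pts=cv2.findContours((l==i).astype(np.uint8),0,2)[0][0]
    q=cv2.approxPolyDP(cv2.convexHull(pts),4,True)[:,0]; print(n,q.tolist(),[onz(c,p,.016)[:2].round(4).tolist() for p in q])
E
```

```text
t=7.3 yaw -178.86 turn tool-z -0.0037 rad; tool x 0.1145 y 0.0001 z 0.1355  grasp z 0.1855 q7 73 q3 -58
scene [[462, 253], [542, 284], [526, 330], [445, 297]] [[0.4098, 0.2404], [0.4206, 0.4865], [0.5834, 0.4764], [0.5728, 0.2369]]
top [[74, 226], [179, 235], [170, 300], [63, 292]] [[0.5733, 0.477], [0.559, 0.2313], [0.4063, 0.2403], [0.4186, 0.4841]]
```

View pics/sc2.png

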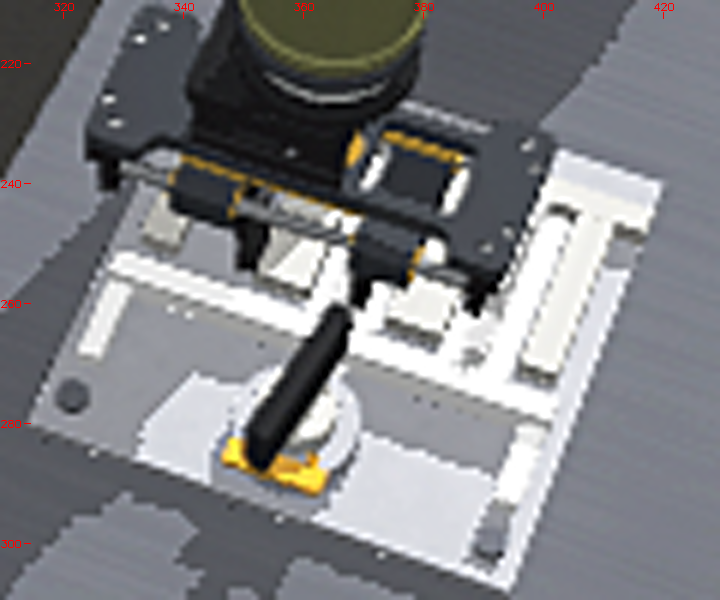

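The knob handle now lies along the slots (about 348,262 to 353,285), so it's open, and the finished bars are still in the fixture. Now the finished bar in the middle slot.

send_rows(
  xyz=[
    [0.0229,0,0],
    [0.0229,0,0],
    [0.0229,0,0],
    [0.0229,0,0],
    [0.0229,0,0],
    [0,0,0.0193],
    [0,0,0.0193],
    [0,0,0.0193],
    [0,0,0.0193],
    [0,0,0.0193],
    [0,0,0.0193],
    [0,0,0.0193],
    [0,0,0],
    [0,0,0],
    [0,0,0],
    [0,0,0],
    [0,0,0],
    [0,0,0],
    [0,0,0],
  ],
  rotation=[
    [0,0,0],
    [0,0,0],
    [0,0,0],
    [0,0,0],
    [0,0,0],
    [0,0,0],
    [0,0,0],
    [0,0,0],
    [0,0,0],
    [0,0,0],
    [0,0,0],
    [0,0,0],
    [0,0,0],
    [0,0,0],
    [0,0,0],
    [0,0,0],
    [0,0,0],
    [0,0,0],
    [0,0,0],
  ],
  jaw=[0.5,0.5,0.5,0.5,0.5,0.5,0.5,0.5,0.5,0.5,0.5,0.5,0.5,0,0,0,0,0,0],
  newtons=30,
)

```text
time_s: 9.2
tool_pos: [0.509, -0.0131, 0.215]
tool_rot: [-180.0, 0.0, -178.7]
force: [-0.6, 0.5, 2.3]
grip_width: 0.0095
grasp_force: 30.0
```

```bash
python3 -c "
from st import *
o=env.get_obs();print(o['tool_pos'],o['tool_rot'],o['force'],o['grip_width'])
go(.4917,.309,177.4)"
```

```text
[ 0.50900869 -0.01313493  0.21501004] [-1.79976716e+02  3.08451580e-02 -1.78733731e+02] [-0.59198464  0.50945677  2.33491234] 0.009459133029861604
t=9.2 yaw -178.73 turn tool-z 0.0675 rad; tool x 0.0319 y 0.3210 z 0.0000  grasp z 0.0510 q7 72 q3 -59
```

send_rows(
  xyz=[
    [0,0,-0.01],
    [0,0,-0.02],
    [0,0,-0.025],
    [0,0,-0.025],
    [0,0,-0.02],
    [0,0,0],
    [0.00319,0.0321,0],
    [0.00319,0.0321,0],
    [0.00319,0.0321,0],
    [0.00319,0.0321,0],
    [0.00319,0.0321,0],
    [0.00319,0.0321,0],
    [0.00319,0.0321,0],
    [0.00319,0.0321,0],
    [0.00319,0.0321,0],
    [0.00319,0.0321,0],
    [0,0,0],
  ],
  rotation=[
    [0,0,0],
    [0,0,0],
    [0,0,0],
    [0,0,0],
    [0,0,0],
    [0,0,0.0675],
    [0,0,0],
    [0,0,0],
    [0,0,0],
    [0,0,0],
    [0,0,0],
    [0,0,0],
    [0,0,0],
    [0,0,0],
    [0,0,0],
    [0,0,0],
    [0,0,0],
  ],
  jaw=[0,0,0,0,0,0,0,0,0,0,0,0,0,0,0,0,0],
)

```text
time_s: 10.9
tool_pos: [0.489, 0.3142, 0.3155]
tool_rot: [179.7, -0.1, 177.8]
force: [-0.3, -0.4, -0.5]
grip_width: 0.0101
grasp_force: 30.0
```

```bash
python3 - <<'E'
from st import *
cs=cams(); go(.4917,.309,177.4,.044)
a=cs['scene']['image'][215:365,390:580]; a=cv2.resize(a,None,fx=4,fy=4,interpolation=cv2.INTER_CUBIC); cv2.imwrite('pics/t1.png',a)
E
```

```text
t=11.0 yaw 177.55 turn tool-z 0.0026 rad; tool x -0.0009 y -0.0008 z 0.1068  grasp z 0.1508 q7 35 q3 -63
```

View pics/t1.png

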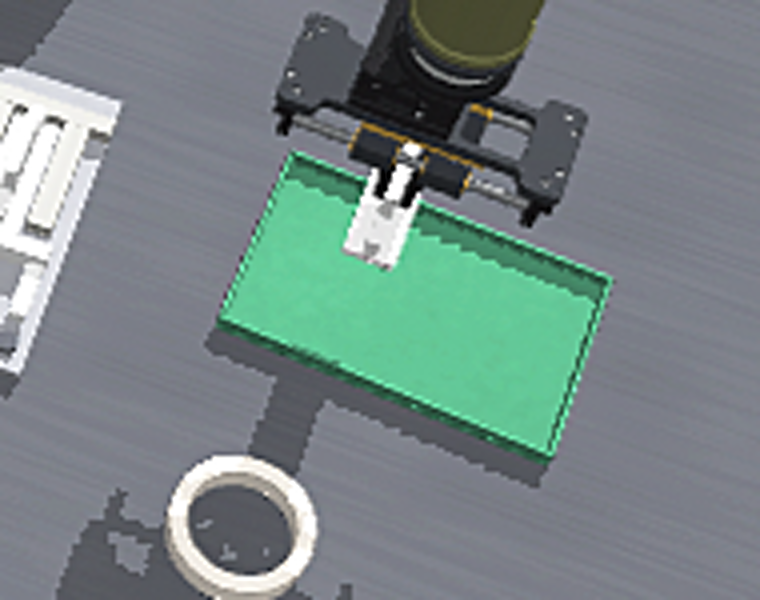

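The finished bar is held upright above the near-left part of the tray (crop about 385,225). I'll set it down.

send_rows(
  xyz=[
    [0,0,0.02],
    [0,0,0.02],
    [0,0,0.02],
    [0,0,0.02],
    [0,0,0.018],
    [0,0,0.005],
    [0,0,0.002],
    [0,0,0.002],
    [0,0,0.001],
    [0,0,0],
    [0,0,0],
    [0,0,0],
  ],
  rotation=[
    [0,0,0],
    [0,0,0],
    [0,0,0],
    [0,0,0],
    [0,0,0],
    [0,0,0],
    [0,0,0],
    [0,0,0],
    [0,0,0],
    [0,0,0],
    [0,0,0],
    [0,0,0],
  ],
  jaw=[0,0,0,0,0,0,0,0,0,0,0,0],
)

```text
time_s: 12.2
tool_pos: [0.4916, 0.3092, 0.207]
tool_rot: [180.0, 0.0, 177.4]
force: [0.6, -0.5, -0.7]
grip_width: 0.0102
grasp_force: 30.0
```

send_rows(
  xyz=[
    [0,0,0],
    [0,0,0],
    [0,0,0],
    [0,0,0],
    [0,0,-0.01],
    [0,0,-0.025],
    [0,0,-0.025],
    [0,0,-0.025],
    [0,0,-0.025],
    [0,0,0],
  ],
  rotation=[
    [0,0,0],
    [0,0,0],
    [0,0,0],
    [0,0,0],
    [0,0,0],
    [0,0,0],
    [0,0,0],
    [0,0,0],
    [0,0,0],
    [0,0,-0.066],
  ],
  jaw=[0.4,0.4,0.4,0.4,0.4,0.4,0.4,0.4,0.4,0.4],
)

```text
time_s: 13.2
tool_pos: [0.4921, 0.3104, 0.3211]
tool_rot: [179.8, 0.4, -178.7]
force: [0.4, -0.1, 0.2]
grip_width: 0.0349
grasp_force: 0.0
```

```bash
python3 -c "
from st import *
go(*fx(0,.07),181.3,.051);print(fx(0,.07))"
```

```text
t=13.2 yaw -178.72 turn tool-z -0.0004 rad; tool x -0.0092 y -0.2539 z 0.1061  grasp z 0.1571 q7 38 q3 -64
[0.50705082 0.05678057]
```

send_rows(
  xyz=[
    [-0.00115,-0.0317,0],
    [-0.00115,-0.0317,0],
    [-0.00115,-0.0317,0],
    [-0.00115,-0.0317,0],
    [-0.00115,-0.0317,0],
    [-0.00115,-0.0317,0],
    [-0.00115,-0.0317,0],
    [-0.00115,-0.032,0],
    [0,0,0],
    [0,0,0.0212],
    [0,0,0.0212],
    [0,0,0.0212],
    [0,0,0.0212],
    [0,0,0.0213],
    [0,0,0],
    [0,0,0],
  ],
  rotation=[
    [0,0,0],
    [0,0,0],
    [0,0,0],
    [0,0,0],
    [0,0,0],
    [0,0,0],
    [0,0,0],
    [0,0,0],
    [0,0,0],
    [0,0,0],
    [0,0,0],
    [0,0,0],
    [0,0,0],
    [0,0,0],
    [0,0,0],
    [0,0,0],
  ],
  jaw=[0.4,0.4,0.4,0.4,0.4,0.4,0.4,0.4,0.4,0.4,0.4,0.4,0.4,0.4,0.4,0.4],
)

```text
time_s: 14.8
tool_pos: [0.506, 0.0563, 0.2109]
tool_rot: [180.0, -0.0, -178.7]
force: [-0.4, -1.2, 0.1]
grip_width: 0.0349
grasp_force: 0.0
```

send_rows(
  xyz=[
    [0,0,0],
    [0,0,0],
    [0,0,0],
    [0,0,0],
    [0,0,0],
  ],
  rotation=[
    [0,0,0],
    [0,0,0],
    [0,0,0],
    [0,0,0],
    [0,0,0],
  ],
  jaw=[0,0,0,0,0],
)

```text
time_s: 15.3
tool_pos: [0.506, 0.0556, 0.2108]
tool_rot: [180.0, 0.0, -178.8]
force: [-0.3, 1.4, 1.3]
grip_width: 0.0099
grasp_force: 30.0
```

```bash
python3 -c "
from st import *
go(.4963,.409,177.4)"
```

```text
t=15.3 yaw -178.81 turn tool-z 0.0661 rad; tool x 0.0258 y 0.3526 z 0.0000  grasp z 0.0468 q7 63 q3 -61
```

send_rows(
  xyz=[
    [0,0,-0.01],
    [0,0,-0.02],
    [0,0,-0.025],
    [0,0,-0.025],
    [0,0,-0.03],
    [0,0,0],
    [0.00215,0.0294,0],
    [0.00215,0.0294,0],
    [0.00215,0.0294,0],
    [0.00215,0.0294,0],
    [0.00215,0.0294,0],
    [0.00215,0.0294,0],
    [0.00215,0.0294,0],
    [0.00215,0.0294,0],
    [0.00215,0.0294,0],
    [0.00215,0.0294,0],
    [0.00215,0.0294,0],
    [0.00215,0.0294,0],
    [0,0,0],
    [0,0,0],
  ],
  rotation=[
    [0,0,0],
    [0,0,0],
    [0,0,0],
    [0,0,0],
    [0,0,0],
    [0,0,0.066],
    [0,0,0],
    [0,0,0],
    [0,0,0],
    [0,0,0],
    [0,0,0],
    [0,0,0],
    [0,0,0],
    [0,0,0],
    [0,0,0],
    [0,0,0],
    [0,0,0],
    [0,0,0],
    [0,0,0],
    [0,0,0],
  ],
  jaw=[0,0,0,0,0,0,0,0,0,0,0,0,0,0,0,0,0,0,0,0],
)

```text
time_s: 17.3
tool_pos: [0.4957, 0.4093, 0.3205]
tool_rot: [-180.0, -0.0, 177.5]
force: [-0.0, 0.1, -2.5]
grip_width: 0.0096
grasp_force: 30.0
```

```bash
python3 -c "
from st import *
go(.4963,.409,177.4,.0388)"
```

```text
t=17.3 yaw 177.50 turn tool-z 0.0018 rad; tool x -0.0006 y -0.0003 z 0.1177  grasp z 0.1565 q7 26 q3 -60
```

send_rows(
  xyz=[
    [0,0,0.0215],
    [0,0,0.0215],
    [0,0,0.0215],
    [0,0,0.0215],
    [0,0,0.0215],
    [0,0,0.005],
    [0,0,0.002],
    [0,0,0.002],
    [0,0,0.001],
    [0,0,0],
    [0,0,0],
    [0,0,0],
  ],
  rotation=[
    [0,0,0],
    [0,0,0],
    [0,0,0],
    [0,0,0],
    [0,0,0],
    [0,0,0],
    [0,0,0],
    [0,0,0],
    [0,0,0],
    [0,0,0],
    [0,0,0],
    [0,0,0],
  ],
  jaw=[0,0,0,0,0,0,0,0,0,0,0,0],
)

```text
time_s: 18.5
tool_pos: [0.4962, 0.4091, 0.2034]
tool_rot: [180.0, 0.0, 177.4]
force: [1.1, 0.2, -1.5]
grip_width: 0.0102
grasp_force: 30.0
```

send_rows(
  xyz=[
    [0,0,0],
    [0,0,0],
    [0,0,0],
    [0,0,0],
    [0,0,-0.01],
    [0,0,-0.025],
    [0,0,-0.025],
    [0,0,-0.025],
    [0,0,-0.025],
    [0,0,0],
  ],
  rotation=[
    [0,0,0],
    [0,0,0],
    [0,0,0],
    [0,0,0],
    [0,0,0],
    [0,0,0],
    [0,0,0],
    [0,0,0],
    [0,0,0],
    [0,0,0],
  ],
  jaw=[0.4,0.4,0.4,0.4,0.4,0.4,0.4,0.4,0.4,0.4],
)

```text
time_s: 19.5
tool_pos: [0.4965, 0.4104, 0.3178]
tool_rot: [179.7, 0.3, 177.4]
force: [0.5, 0.2, -0.2]
grip_width: 0.0346
grasp_force: 0.0
```

```bash
python3 - <<'E'
from st import *
from fit import *
cs=cams(); cv2.imwrite('pics/sc3.png',cs['scene']['image'])
for g in [(.545,-.268),(.549,-.354),(.514,-.436)]:
    x,f=fitbar(cs,[*g,0,-.15],lo=55,hi=90); print('blank',x.round(4),np.degrees(x[3]).round(1),round(f,1))
env_=env.get_obs(); print(env_['qpos'])
E
```

```text
blank [ 0.5458 -0.2671  0.0023 -0.2109] -12.1 519.9
blank [ 0.5502 -0.3535  0.0007 -0.2603] -14.9 728.9
blank [ 0.5142 -0.436  -0.0008 -0.0703] -4.0 1163.7
[  1.49274     33.22525823 -59.69718737  89.13740342  29.4273694
  74.63674741  25.38561862]
```

View pics/sc3.png

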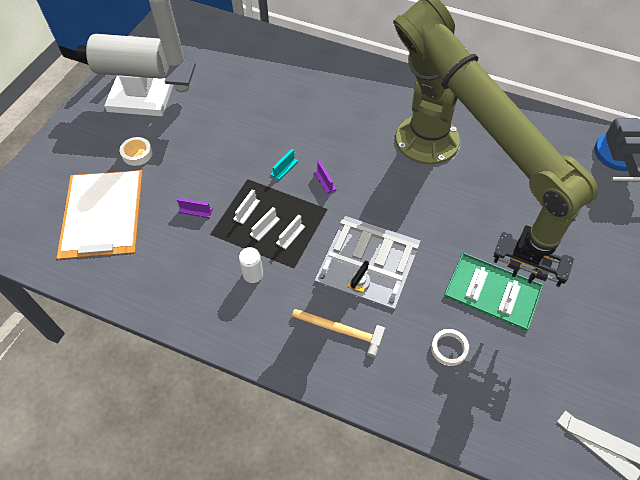

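The knob is open, both finished bars stand in the tray (480,283; 509,297) and all raw bars are still in place on the mat. I'll tighten the raw bar fits with a local mask.

```bash
cat > fb.py <<'E'
from st import *
from fit import *
def fitb(cs,g,lo=55,hi=90,parts=(FOOT,WEB),bench=False,pad=7):
    D=[]
    for n,c in cs.items():
        q=np.array([proj(c,X) for P in parts for X in place(P,*g)])
        x0,y0=np.floor(q.min(0)).astype(int)-10;x1,y1=np.ceil(q.max(0)).astype(int)+10
        m=cv2.cvtColor(c['image'][y0:y1,x0:x1],cv2.COLOR_BGR2GRAY).astype(float)
        w=cv2.dilate((sil(c,parts,g,(x0,y0,x1,y1))>.5).astype(np.uint8),cv2.getStructuringElement(2,(2*pad+1,)*2))
        D.append((c,(x0,y0,x1,y1),np.clip((m-lo)/(hi-lo),0,1),w))
    f=lambda p:sum((w*(sil(c,parts,p,r)-m)**2).sum() for c,r,m,w in D)
    x=np.array(g,float)
    for k in range(2):
        r=minimize(f,x,method='Nelder-Mead',options=dict(initial_simplex=x+np.vstack([np.zeros(4),np.diag([.005,.005,.004,.06])]),xatol=5e-5,fatol=.02)); x=r.x
    return x,r.fun
E
python3 - <<'E'
from fb import *
cs=cams()
G=[(.5458,-.267,0,-.21),(.550,-.3535,0,-.26),(.5142,-.436,0,-.07)]
for g in G:
    x,f=fitb(cs,g); print(x.round(4),np.degrees(x[3]).round(1),'res',round(f,1),[round(fitb({n:cs[n]},x)[1],1) for n in cs])
    go(x[0],x[1],180+np.degrees(x[3]),.038)
print('can base',onz(cs['top'],(405,185),0))
E
```

```text
[ 0.5459 -0.2674  0.0019 -0.2112] -12.1 res 158.3 [np.float64(6.5), np.float64(54.6)]
t=19.7 yaw 177.40 turn tool-z 0.1659 rad; tool x -0.1905 y -0.6505 z 0.1102  grasp z 0.1482 q7 25 q3 -60
[ 0.5498 -0.3535  0.0007 -0.2509] -14.4 res 147.7 [np.float64(3.5), np.float64(130.4)]
t=19.7 yaw 177.40 turn tool-z 0.2056 rad; tool x -0.2413 y -0.7249 z 0.1102  grasp z 0.1482 q7 25 q3 -60
[ 0.5146 -0.4356  0.0006 -0.0699] -4.0 res 139.4 [np.float64(6.7), np.float64(121.6)]
t=19.7 yaw 177.40 turn tool-z 0.0245 rad; tool x -0.0774 y -0.8408 z 0.1102  grasp z 0.1482 q7 25 q3 -60
can base [ 0.7046153  -0.31065602  0.        ]
```

send_rows(
  xyz=[
    [0,0,0],
    [0,0,0],
    [-0.0106,-0.0361,0],
    [-0.0106,-0.0361,0],
    [-0.0106,-0.0361,0],
    [-0.0106,-0.0361,0],
    [-0.0106,-0.0361,0],
    [-0.0106,-0.0361,0],
    [-0.0106,-0.0361,0],
    [-0.0106,-0.0361,0],
    [-0.0106,-0.0361,0],
    [-0.0106,-0.0361,0],
    [-0.0106,-0.0361,0],
    [-0.0106,-0.0361,0],
    [-0.0106,-0.0361,0],
    [-0.0106,-0.0361,0],
    [-0.0106,-0.0361,0],
    [-0.0106,-0.0361,0],
    [-0.0106,-0.0361,0],
    [-0.0106,-0.0361,0],
  ],
  rotation=[
    [0,0,0.083],
    [0,0,0.083],
    [0,0,0],
    [0,0,0],
    [0,0,0],
    [0,0,0],
    [0,0,0],
    [0,0,0],
    [0,0,0],
    [0,0,0],
    [0,0,0],
    [0,0,0],
    [0,0,0],
    [0,0,0],
    [0,0,0],
    [0,0,0],
    [0,0,0],
    [0,0,0],
    [0,0,0],
    [0,0,0],
  ],
  jaw=[0.4,0.4,0.4,0.4,0.4,0.4,0.4,0.4,0.4,0.4,0.4,0.4,0.4,0.4,0.4,0.4,0.4,0.4,0.4,0.4],
)

```text
time_s: 21.7
tool_pos: [0.5459, -0.268, 0.3118]
tool_rot: [180.0, -0.1, 167.9]
force: [-0.3, 0.1, 0.4]
grip_width: 0.0344
grasp_force: 0.0
```

send_rows(
  xyz=[
    [0,0,0],
  ],
  rotation=[
    [0,0,0],
  ],
  jaw=[0.4],
)

```text
time_s: 21.8
tool_pos: [0.5449, -0.2737, 0.311]
tool_rot: [-179.9, -0.1, 167.4]
force: [-0.7, 0.1, -0.0]
grip_width: 0.0349
grasp_force: 0.0
```

```bash
python3 -c "
from st import *
go(.5459,-.2674,167.9,.038)"
```

```text
t=21.8 yaw 167.36 turn tool-z -0.0095 rad; tool x 0.0003 y 0.0063 z 0.1090  grasp z 0.1470 q7 86 q3 -53
```

send_rows(
  xyz=[
    [0,0,0],
    [0,0,0],
    [0,0,0],
  ],
  rotation=[
    [0,0,0],
    [0,0,0],
    [0,0,0],
  ],
  jaw=[0.4,0.4,0.4],
)

```text
time_s: 22.1
tool_pos: [0.5466, -0.2647, 0.3128]
tool_rot: [180.0, -0.0, 168.0]
force: [-0.1, 0.3, 0.9]
grip_width: 0.0347
grasp_force: 0.0
```

```bash
python3 -c "
from st import *
go(.5459,-.2674,167.9,.038)"
```

```text
t=22.1 yaw 168.04 turn tool-z 0.0024 rad; tool x 0.0001 y -0.0028 z 0.1108  grasp z 0.1488 q7 86 q3 -53
```

send_rows(
  xyz=[
    [0,-0.0015,0.022],
    [0,0,0.022],
    [0,0,0.022],
    [0,0,0.022],
    [0,0,0.022],
    [0,0,0],
    [0,0,0],
    [0,0,0],
    [0,0,0],
    [0,0,0],
    [0,0,0],
    [0,0,0],
  ],
  rotation=[
    [0,0,0],
    [0,0,0],
    [0,0,0],
    [0,0,0],
    [0,0,0],
    [0,0,0],
    [0,0,0],
    [0,0,0],
    [0,0,0],
    [0,0,0],
    [0,0,0],
    [0,0,0],
  ],
  jaw=[0.4,0.4,0.4,0.4,0.4,0.4,0.4,0,0,0,0,0],
  newtons=40,
)

```text
time_s: 23.3
tool_pos: [0.5464, -0.2679, 0.2036]
tool_rot: [-180.0, 0.0, 167.9]
force: [-0.9, -0.6, 3.2]
grip_width: 0.0098
grasp_force: 40.0
```

```bash
python3 -c "
from st import *
o=env.get_obs();print(o['tool_pos'],o['tool_rot'],o['force'],o['grip_width'],fx(0,.07),fx(0,0),fx(0,-.07))
go(*fx(0,.07),181.35,.038)"
```

```text
[ 0.54635467 -0.26788766  0.20363039] [-1.79980951e+02  3.89084653e-02  1.67894023e+02] [-0.91290269 -0.56929037  3.17429383] 0.00975568409697765 [0.50705082 0.05678057] [ 0.5087 -0.0132] [ 0.51034918 -0.08318057]
t=23.3 yaw 167.89 turn tool-z -0.2349 rad; tool x 0.0316 y 0.3255 z 0.0016  grasp z 0.0396 q7 82 q3 -49
```

send_rows(
  xyz=[
    [0,0,-0.01],
    [0,0,-0.025],
    [0,0,-0.025],
    [0,0,-0.025],
    [0,0,-0.025],
    [0,0,0],
    [0,0,0],
    [0.0026,0.0271,0],
    [0.0026,0.0271,0],
    [0.0026,0.0271,0],
    [0.0026,0.0271,0],
    [0.0026,0.0271,0],
    [0.0026,0.0271,0],
    [0.0026,0.0271,0],
    [0.0026,0.0271,0],
    [0.0026,0.0271,0],
    [0.0026,0.0271,0],
    [0.0026,0.0271,0],
    [0.0026,0.0271,0],
  ],
  rotation=[
    [0,0,0],
    [0,0,0],
    [0,0,0],
    [0,0,0],
    [0,0,0],
    [0,0,-0.1175],
    [0,0,-0.1175],
    [0,0,0],
    [0,0,0],
    [0,0,0],
    [0,0,0],
    [0,0,0],
    [0,0,0],
    [0,0,0],
    [0,0,0],
    [0,0,0],
    [0,0,0],
    [0,0,0],
    [0,0,0],
  ],
  jaw=[0,0,0,0,0,0,0,0,0,0,0,0,0,0,0,0,0,0,0],
)

```text
time_s: 25.2
tool_pos: [0.5067, 0.0576, 0.3132]
tool_rot: [-179.9, -0.0, -178.6]
force: [0.6, -0.9, -1.9]
grip_width: 0.0098
grasp_force: 40.0
```

send_rows(
  xyz=[
    [0,0,0],
    [0,0,0],
    [0,0,0],
    [0,0,0],
    [0,0,0],
  ],
  rotation=[
    [0,0,0],
    [0,0,0],
    [0,0,0],
    [0,0,0],
    [0,0,0],
  ],
  jaw=[0,0,0,0,0],
)

```text
time_s: 25.7
tool_pos: [0.5074, 0.0555, 0.3129]
tool_rot: [-180.0, -0.0, -178.7]
force: [-0.5, -0.4, -2.4]
grip_width: 0.0098
grasp_force: 40.0
```

```bash
python3 - <<'E'
from st import *
go(*fx(0,.07),181.35,.0516)
cs=cams(); go(*fx(0,.07),181.35,.0516)
z=env.get_obs()['tool_pos'][2]-.164-.0396; print('foot z',z)
import fit
# draw model of the held bar at the TCP (nominal) on scene crop
c=cs['scene'];p=env.get_obs()['tool_pos'];x0,y0,x1,y1=330,190,450,310;s=5
im=cv2.resize(c['image'][y0:y1,x0:x1],None,fx=s,fy=s,interpolation=cv2.INTER_CUBIC)
E=[(i,j) for i in range(8) for j in range(i) if bin(i^j).count('1')==1]
for P in(fit.FOOT,fit.WEB):
    q=[((proj(c,X)-[x0,y0]+.5)*s-.5) for X in fit.place(P,p[0],p[1],z,np.radians(1.35))]
    for i,j in E: cv2.line(im,tuple(q[i].astype(int)),tuple(q[j].astype(int)),(0,0,255),1,cv2.LINE_AA)
cv2.imwrite('pics/hold1.png',im)
E
```

```text
t=25.7 yaw -178.74 turn tool-z -0.0016 rad; tool x 0.0003 y 0.0013 z 0.0973  grasp z 0.1489 q7 70 q3 -67
t=25.8 yaw -178.71 turn tool-z -0.0010 rad; tool x 0.0003 y 0.0009 z 0.0974  grasp z 0.1490 q7 70 q3 -67
foot z 0.1093877568895496
```

View pics/hold1.png

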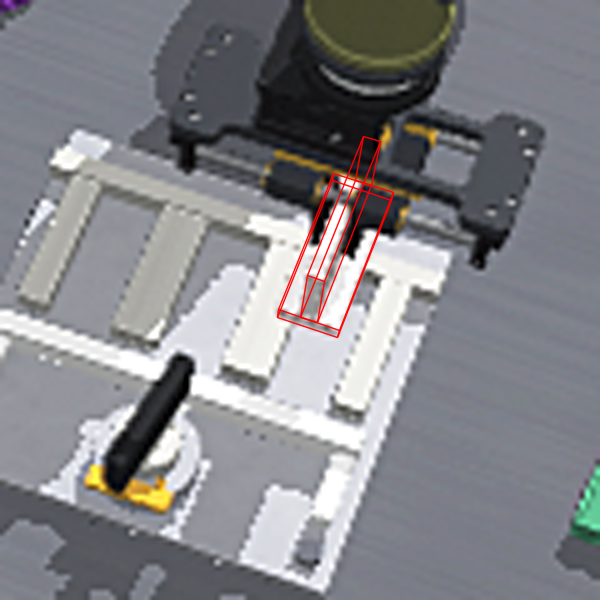

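The overlay matches the held bar to within 1–2 mm (foot end at crop 310,325), and it hovers over the left slot. Next I'll lower to just above the rails, settle and check.

send_rows(
  xyz=[
    [0,0.0008,0.02],
    [0,0,0.02],
    [0,0,0.02],
    [0,0,0.018],
    [0,0,0],
    [0,0,0],
    [0,0,0],
    [0,0,0],
    [0,0,0],
  ],
  rotation=[
    [0,0,0],
    [0,0,0],
    [0,0,0],
    [0,0,0],
    [0,0,0],
    [0,0,0],
    [0,0,0],
    [0,0,0],
    [0,0,0],
  ],
  jaw=[0,0,0,0,0,0,0,0,0],
)

```text
time_s: 26.7
tool_pos: [0.5076, 0.0573, 0.2358]
tool_rot: [-180.0, 0.1, -178.7]
force: [0.0, 0.1, -2.0]
grip_width: 0.0097
grasp_force: 40.0
```

```bash
python3 -c "
from st import *
go(*fx(0,.07),181.35,.0516); print(env.get_obs()['force'])"
```

```text
t=26.7 yaw -178.65 turn tool-z -0.0001 rad; tool x 0.0005 y -0.0005 z 0.0202  grasp z 0.0718 q7 65 q3 -62
[ 0.01474786  0.05587259 -1.99076777]
```

send_rows(
  xyz=[
    [0,-0.0004,0.004],
    [0,0,0.004],
    [0,0,0.004],
    [0,0,0.003],
    [0,0,0.003],
    [0,0,0.0015],
    [0,0,0],
    [0,0,0],
  ],
  rotation=[
    [0,0,0],
    [0,0,0],
    [0,0,0],
    [0,0,0],
    [0,0,0],
    [0,0,0],
    [0,0,0],
    [0,0,0],
  ],
  jaw=[0,0,0,0,0,0,0,0],
)

```text
time_s: 27.5
tool_pos: [0.5072, 0.057, 0.2156]
tool_rot: [-180.0, -0.0, -178.6]
force: [-1.1, -0.0, 0.2]
grip_width: 0.0098
grasp_force: 40.0
```

```bash
python3 -c "
from st import *
go(*fx(0,.07),181.35,.0516); print(env.get_obs()['force'])"
```

```text
t=27.5 yaw -178.63 turn tool-z 0.0003 rad; tool x 0.0002 y -0.0002 z 0.0000  grasp z 0.0516 q7 63 q3 -61
[-1.09418136 -0.02655574  0.24772999]
```

send_rows(
  xyz=[
    [0,0,0],
    [0,0,0],
    [0,0,0],
    [0,0,0],
    [0,0,-0.01],
    [0,0,-0.025],
    [0,0,-0.025],
    [0,0,-0.025],
    [0,0,-0.015],
    [0,0,0],
    [0,0,0],
  ],
  rotation=[
    [0,0,0],
    [0,0,0],
    [0,0,0],
    [0,0,0],
    [0,0,0],
    [0,0,0],
    [0,0,0],
    [0,0,0],
    [0,0,0],
    [0,0,0],
    [0,0,0],
  ],
  jaw=[0.4,0.4,0.4,0.4,0.4,0.4,0.4,0.4,0.4,0.4,0.4],
)

```text
time_s: 28.6
tool_pos: [0.507, 0.0566, 0.3152]
tool_rot: [-180.0, -0.0, -178.7]
force: [-0.9, -0.4, -1.0]
grip_width: 0.0346
grasp_force: 0.0
```

```bash
python3 - <<'E'
from fb import *
cs=cams()
for g in [(.550,-.3535,0,-.25),(.5146,-.4356,0,-.07)]:
    x,f=fitb(cs,g); print(x.round(4),np.degrees(x[3]).round(1),'res',round(f,1)); go(x[0],x[1],180+np.degrees(x[3]),.0396)
E
```

```text
[ 0.5499 -0.3535  0.0006 -0.2521] -14.4 res 155.8
t=28.7 yaw -178.65 turn tool-z 0.2757 rad; tool x -0.1441 y -0.3864 z 0.1108  grasp z 0.1504 q7 70 q3 -67
[ 0.5147 -0.4357 -0.     -0.0682] -3.9 res 146.3
t=28.7 yaw -178.65 turn tool-z 0.0918 rad; tool x -0.0415 y -0.4906 z 0.1108  grasp z 0.1504 q7 70 q3 -67
```

send_rows(
  xyz=[
    [0,0,0],
    [0,0,0],
    [-0.0103,-0.0276,0],
    [-0.0103,-0.0276,0],
    [-0.0103,-0.0276,0],
    [-0.0103,-0.0276,0],
    [-0.0103,-0.0276,0],
    [-0.0103,-0.0276,0],
    [-0.0103,-0.0276,0],
    [-0.0103,-0.0276,0],
    [-0.0103,-0.0276,0],
    [-0.0103,-0.0276,0],
    [-0.0103,-0.0276,0],
    [-0.0103,-0.0276,0],
    [-0.0103,-0.0276,0],
    [-0.0103,-0.0276,0],
    [0,0,0],
    [0,0,0],
    [0,0,0],
    [0,0,0],
  ],
  rotation=[
    [0,0,0.138],
    [0,0,0.138],
    [0,0,0],
    [0,0,0],
    [0,0,0],
    [0,0,0],
    [0,0,0],
    [0,0,0],
    [0,0,0],
    [0,0,0],
    [0,0,0],
    [0,0,0],
    [0,0,0],
    [0,0,0],
    [0,0,0],
    [0,0,0],
    [0,0,0],
    [0,0,0],
    [0,0,0],
    [0,0,0],
  ],
  jaw=[0.4,0.4,0.4,0.4,0.4,0.4,0.4,0.4,0.4,0.4,0.4,0.4,0.4,0.4,0.4,0.4,0.4,0.4,0.4,0.4],
)

```text
time_s: 30.7
tool_pos: [0.5508, -0.3516, 0.3153]
tool_rot: [180.0, -0.0, 165.7]
force: [-0.7, -1.1, 0.5]
grip_width: 0.0345
grasp_force: 0.0
```

```bash
python3 -c "
from st import *
go(.5499,-.3535,165.6,.0396)"
```

```text
t=30.7 yaw 165.68 turn tool-z 0.0014 rad; tool x 0.0004 y -0.0021 z 0.1117  grasp z 0.1513 q7 90 q3 -50
```

send_rows(
  xyz=[
    [0,-0.0015,0.022],
    [0,0,0.022],
    [0,0,0.022],
    [0,0,0.022],
    [0,0,0.0225],
    [0,0,0],
    [0,0,0],
    [0,0,0],
    [0,0,0],
    [0,0,0],
    [0,0,0],
    [0,0,0],
  ],
  rotation=[
    [0,0,0],
    [0,0,0],
    [0,0,0],
    [0,0,0],
    [0,0,0],
    [0,0,0],
    [0,0,0],
    [0,0,0],
    [0,0,0],
    [0,0,0],
    [0,0,0],
    [0,0,0],
  ],
  jaw=[0.4,0.4,0.4,0.4,0.4,0.4,0.4,0,0,0,0,0],
  newtons=40,
)

```text
time_s: 31.9
tool_pos: [0.5503, -0.3547, 0.2057]
tool_rot: [-180.0, 0.0, 165.5]
force: [0.5, 0.2, 3.3]
grip_width: 0.0095
grasp_force: 40.0
```

```bash
python3 -c "
from st import *
o=env.get_obs();print(o['tool_pos'],o['tool_rot'],o['force'],o['grip_width'])
go(*fx(0,0),181.35)"
```

```text
[ 0.55026752 -0.35468335  0.20571808] [-1.79985933e+02  4.10881989e-02  1.65543038e+02] [0.46616497 0.15618762 3.33855872] 0.009491266720666308
t=31.9 yaw 165.54 turn tool-z -0.2759 rad; tool x 0.0335 y 0.3424 z 0.0000  grasp z 0.0417 q7 87 q3 -46
```

send_rows(
  xyz=[
    [0,0,-0.01],
    [0,0,-0.025],
    [0,0,-0.025],
    [0,0,-0.025],
    [0,0,-0.025],
    [0,0,0],
    [0,0,0],
    [0.0028,0.0285,0],
    [0.0028,0.0285,0],
    [0.0028,0.0285,0],
    [0.0028,0.0285,0],
    [0.0028,0.0285,0],
    [0.0028,0.0285,0],
    [0.0028,0.0285,0],
    [0.0028,0.0285,0],
    [0.0028,0.0285,0],
    [0.0028,0.0285,0],
    [0.0028,0.0285,0],
    [0.0028,0.0285,0],
    [0,0,0],
  ],
  rotation=[
    [0,0,0],
    [0,0,0],
    [0,0,0],
    [0,0,0],
    [0,0,0],
    [0,0,-0.138],
    [0,0,-0.138],
    [0,0,0],
    [0,0,0],
    [0,0,0],
    [0,0,0],
    [0,0,0],
    [0,0,0],
    [0,0,0],
    [0,0,0],
    [0,0,0],
    [0,0,0],
    [0,0,0],
    [0,0,0],
    [0,0,0],
  ],
  jaw=[0,0,0,0,0,0,0,0,0,0,0,0,0,0,0,0,0,0,0,0],
)

```text
time_s: 33.9
tool_pos: [0.5075, -0.0086, 0.3156]
tool_rot: [180.0, 0.0, -178.2]
force: [0.9, 0.5, -1.8]
grip_width: 0.0096
grasp_force: 40.0
```

send_rows(
  xyz=[
    [0,0,0],
    [0,0,0],
    [0,0,0],
    [0,0,0],
  ],
  rotation=[
    [0,0,0],
    [0,0,0],
    [0,0,0],
    [0,0,0],
  ],
  jaw=[0,0,0,0],
)

```text
time_s: 34.3
tool_pos: [0.5084, -0.0146, 0.3149]
tool_rot: [180.0, -0.0, -178.7]
force: [-0.5, 0.4, -2.0]
grip_width: 0.0096
grasp_force: 40.0
```

```bash
cat > hold.py <<'E'
import sys
from st import *
import fit
dz,tx,ty=map(float,sys.argv[1:4])
cs=cams(); go(*fx(tx,ty),181.35,.012+dz)
p=env.get_obs()['tool_pos'];z=p[2]-.164-dz
E=[(i,j) for i in range(8) for j in range(i) if bin(i^j).count('1')==1]
c=cs['scene'];x0,y0=proj(c,[p[0],p[1],z]).astype(int)-[60,60];s=5
im=cv2.resize(c['image'][y0:y0+110,x0:x0+120],None,fx=s,fy=s,interpolation=cv2.INTER_CUBIC)
for P in(fit.FOOT,fit.WEB):
    q=[((proj(c,X)-[x0,y0]+.5)*s-.5) for X in fit.place(P,p[0],p[1],z,np.radians(1.35))]
    for i,j in E: cv2.line(im,tuple(q[i].astype(int)),tuple(q[j].astype(int)),(0,0,255),1,cv2.LINE_AA)
cv2.imwrite('pics/'+sys.argv[4],im)
E
python3 hold.py .0417 0 0 hold2.png
```

```text
t=34.4 yaw -178.70 turn tool-z -0.0009 rad; tool x -0.0003 y 0.0010 z 0.0973  grasp z 0.1510 q7 79 q3 -66
```

View pics/hold2.png

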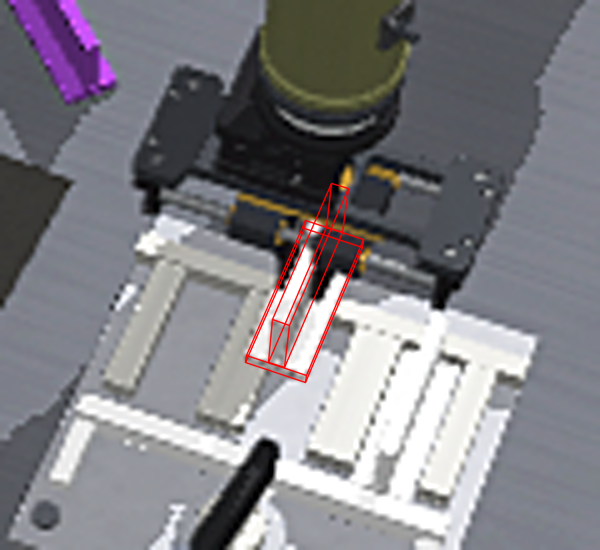

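The held bar matches the overlay (foot end at crop 278,370), and the first raw bar stands in the left slot. Lowering this one.

send_rows(
  xyz=[
    [0,0.0003,0.02],
    [0,0,0.02],
    [0,0,0.02],
    [0,0,0.018],
    [0,0,0],
    [0,0,0],
    [0,0,0],
    [0,0,0],
    [0,0,0],
    [0,0,0],
  ],
  rotation=[
    [0,0,0],
    [0,0,0],
    [0,0,0],
    [0,0,0],
    [0,0,0],
    [0,0,0],
    [0,0,0],
    [0,0,0],
    [0,0,0],
    [0,0,0],
  ],
  jaw=[0,0,0,0,0,0,0,0,0,0],
)

```text
time_s: 35.4
tool_pos: [0.5085, -0.0134, 0.2375]
tool_rot: [-180.0, 0.0, -178.7]
force: [0.5, -0.3, -1.0]
grip_width: 0.01
grasp_force: 40.0
```

```bash
python3 -c "
from st import *
go(*fx(0,0),181.35,.0537); print(env.get_obs()['force'])"
```

```text
t=35.4 yaw -178.65 turn tool-z -0.0000 rad; tool x -0.0002 y 0.0002 z 0.0198  grasp z 0.0735 q7 73 q3 -62
[ 0.54252789 -0.33421655 -1.00610429]
```

send_rows(
  xyz=[
    [0,0,0.004],
    [0,0,0.004],
    [0,0,0.004],
    [0,0,0.003],
    [0,0,0.003],
    [0,0,0.0015],
    [0,0,0],
    [0,0,0],
  ],
  rotation=[
    [0,0,0],
    [0,0,0],
    [0,0,0],
    [0,0,0],
    [0,0,0],
    [0,0,0],
    [0,0,0],
    [0,0,0],
  ],
  jaw=[0,0,0,0,0,0,0,0],
)

```text
time_s: 36.2
tool_pos: [0.5083, -0.0132, 0.2177]
tool_rot: [-180.0, -0.0, -178.6]
force: [-1.0, -0.2, 1.9]
grip_width: 0.0098
grasp_force: 40.0
```

```bash
python3 -c "
from st import *
go(*fx(0,0),181.35,.0537); print(env.get_obs()['force'])"
```

```text
t=36.2 yaw -178.64 turn tool-z 0.0002 rad; tool x -0.0004 y 0.0000 z -0.0000  grasp z 0.0537 q7 72 q3 -60
[-0.97536881 -0.1983766   1.93230986]
```

send_rows(
  xyz=[
    [0,0,0],
    [0,0,0],
    [0,0,0],
    [0,0,0],
    [0,0,-0.01],
    [0,0,-0.025],
    [0,0,-0.025],
    [0,0,-0.025],
    [0,0,-0.015],
    [0,0,0],
    [0,0,0],
  ],
  rotation=[
    [0,0,0],
    [0,0,0],
    [0,0,0],
    [0,0,0],
    [0,0,0],
    [0,0,0],
    [0,0,0],
    [0,0,0],
    [0,0,0],
    [0,0,0],
    [0,0,0],
  ],
  jaw=[0.4,0.4,0.4,0.4,0.4,0.4,0.4,0.4,0.4,0.4,0.4],
)

```text
time_s: 37.3
tool_pos: [0.5081, -0.0136, 0.3172]
tool_rot: [-180.0, -0.0, -178.7]
force: [0.4, 0.1, -0.4]
grip_width: 0.0347
grasp_force: 0.0
```

```bash
python3 - <<'E'
from fb import *
cs=cams()
for g in [(.5146,-.4356,0,-.07)]:
    x,f=fitb(cs,g); print(x.round(4),np.degrees(x[3]).round(1),'res',round(f,1)); go(x[0],x[1],180+np.degrees(x[3]),.0396)
E
```

```text
[ 0.5145 -0.4355  0.0007 -0.068 ] -3.9 res 147.7
t=37.4 yaw -178.65 turn tool-z 0.0915 rad; tool x -0.0353 y -0.4205 z 0.1128  grasp z 0.1524 q7 79 q3 -66
```

send_rows(
  xyz=[
    [0,0,0],
    [-0.00235,-0.028,0],
    [-0.00235,-0.028,0],
    [-0.00235,-0.028,0],
    [-0.00235,-0.028,0],
    [-0.00235,-0.028,0],
    [-0.00235,-0.028,0],
    [-0.00235,-0.028,0],
    [-0.00235,-0.028,0],
    [-0.00235,-0.028,0],
    [-0.00235,-0.028,0],
    [-0.00235,-0.028,0],
    [-0.00235,-0.028,0],
    [-0.00235,-0.028,0],
    [-0.00235,-0.028,0],
    [-0.00235,-0.028,0],
    [0,0,0],
    [0,0,0],
    [0,0,0],
    [0,0,0],
  ],
  rotation=[
    [0,0,0.0915],
    [0,0,0],
    [0,0,0],
    [0,0,0],
    [0,0,0],
    [0,0,0],
    [0,0,0],
    [0,0,0],
    [0,0,0],
    [0,0,0],
    [0,0,0],
    [0,0,0],
    [0,0,0],
    [0,0,0],
    [0,0,0],
    [0,0,0],
    [0,0,0],
    [0,0,0],
    [0,0,0],
    [0,0,0],
  ],
  jaw=[0.4,0.4,0.4,0.4,0.4,0.4,0.4,0.4,0.4,0.4,0.4,0.4,0.4,0.4,0.4,0.4,0.4,0.4,0.4,0.4],
)

```text
time_s: 39.4
tool_pos: [0.5156, -0.4331, 0.3174]
tool_rot: [180.0, -0.0, 176.3]
force: [0.0, 0.6, 0.6]
grip_width: 0.0351
grasp_force: 0.0
```

```bash
python3 -c "
from st import *
go(.5145,-.4355,176.1,.0396)"
```

```text
t=39.4 yaw 176.25 turn tool-z 0.0027 rad; tool x 0.0009 y -0.0025 z 0.1138  grasp z 0.1534 q7 107 q3 -50
```

send_rows(
  xyz=[
    [0.0009,-0.0015,0.0225],
    [0,0,0.0225],
    [0,0,0.0225],
    [0,0,0.0225],
    [0,0,0.0225],
    [0,0,0],
    [0,0,0],
    [0,0,0],
    [0,0,0],
    [0,0,0],
    [0,0,0],
    [0,0,0],
  ],
  rotation=[
    [0,0,0],
    [0,0,0],
    [0,0,0],
    [0,0,0],
    [0,0,0],
    [0,0,0],
    [0,0,0],
    [0,0,0],
    [0,0,0],
    [0,0,0],
    [0,0,0],
    [0,0,0],
  ],
  jaw=[0.4,0.4,0.4,0.4,0.4,0.4,0.4,0,0,0,0,0],
  newtons=40,
)

```text
time_s: 40.6
tool_pos: [0.5144, -0.4359, 0.2058]
tool_rot: [-180.0, 0.0, 176.1]
force: [-0.4, 1.9, 3.2]
grip_width: 0.0098
grasp_force: 40.0
```

```bash
python3 -c "
from st import *
o=env.get_obs();print(o['tool_pos'],o['tool_rot'],o['force'],o['grip_width'])
go(*fx(0,-.07),181.35)"
```

```text
[ 0.51435506 -0.43591911  0.20576142] [-1.79996975e+02  2.86460519e-02  1.76126010e+02] [-0.38202298  1.86418864  3.23826337] 0.009820466137889974
t=40.6 yaw 176.13 turn tool-z -0.0912 rad; tool x -0.0043 y 0.3527 z 0.0000  grasp z 0.0418 q7 104 q3 -47
```

send_rows(
  xyz=[
    [0,0,-0.01],
    [0,0,-0.025],
    [0,0,-0.025],
    [0,0,-0.025],
    [0,0,-0.025],
    [0,0,0],
    [-0.0003,0.0271,0],
    [-0.0003,0.0271,0],
    [-0.0003,0.0271,0],
    [-0.0003,0.0271,0],
    [-0.0003,0.0271,0],
    [-0.0003,0.0271,0],
    [-0.0003,0.0271,0],
    [-0.0003,0.0271,0],
    [-0.0003,0.0271,0],
    [-0.0003,0.0271,0],
    [-0.0003,0.0271,0],
    [-0.0003,0.0271,0],
    [-0.0004,0.0272,0],
    [0,0,0],
  ],
  rotation=[
    [0,0,0],
    [0,0,0],
    [0,0,0],
    [0,0,0],
    [0,0,0],
    [0,0,-0.0912],
    [0,0,0],
    [0,0,0],
    [0,0,0],
    [0,0,0],
    [0,0,0],
    [0,0,0],
    [0,0,0],
    [0,0,0],
    [0,0,0],
    [0,0,0],
    [0,0,0],
    [0,0,0],
    [0,0,0],
    [0,0,0],
  ],
  jaw=[0,0,0,0,0,0,0,0,0,0,0,0,0,0,0,0,0,0,0,0],
)

```text
time_s: 42.6
tool_pos: [0.5095, -0.0789, 0.3155]
tool_rot: [180.0, 0.0, -178.3]
force: [0.7, 0.3, -2.1]
grip_width: 0.0097
grasp_force: 40.0
```

send_rows(
  xyz=[
    [0,0,0],
    [0,0,0],
    [0,0,0],
    [0,0,0],
    [0,0,0],
    [0,0,0],
  ],
  rotation=[
    [0,0,0],
    [0,0,0],
    [0,0,0],
    [0,0,0],
    [0,0,0],
    [0,0,0],
  ],
  jaw=[0,0,0,0,0,0],
)

```text
time_s: 43.2
tool_pos: [0.5098, -0.0841, 0.315]
tool_rot: [180.0, -0.0, -178.7]
force: [-0.1, 1.9, -2.7]
grip_width: 0.0099
grasp_force: 40.0
```

```bash
python3 hold.py .0418 0 -.07 hold3.png
```

```text
t=43.3 yaw -178.67 turn tool-z -0.0003 rad; tool x -0.0006 y 0.0007 z 0.0972  grasp z 0.1510 q7 86 q3 -64
```

View pics/hold3.png

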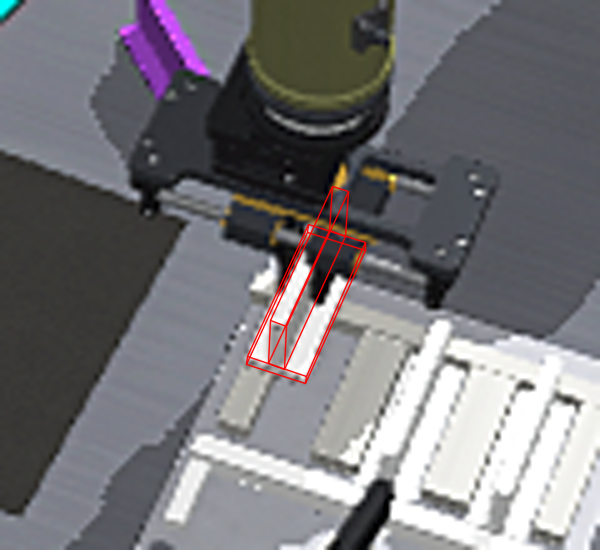

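The third bar is held as modelled (foot end at crop 277,370) over the empty right slot, and bars stand in the other two slots. Lowering.

send_rows(
  xyz=[
    [-0.0005,0.0002,0.02],
    [0,0,0.02],
    [0,0,0.02],
    [0,0,0.018],
    [0,0,0],
    [0,0,0],
    [0,0,0],
    [0,0,0],
    [0,0,0],
    [0,0,0],
  ],
  rotation=[
    [0,0,0],
    [0,0,0],
    [0,0,0],
    [0,0,0],
    [0,0,0],
    [0,0,0],
    [0,0,0],
    [0,0,0],
    [0,0,0],
    [0,0,0],
  ],
  jaw=[0,0,0,0,0,0,0,0,0,0],
)

```text
time_s: 44.3
tool_pos: [0.5105, -0.0837, 0.2375]
tool_rot: [-180.0, 0.0, -178.7]
force: [-0.2, -0.1, -3.3]
grip_width: 0.0096
grasp_force: 40.0
```

```bash
python3 -c "
from st import *
go(*fx(0,-.07),181.35,.0538); print(env.get_obs()['force'])"
```

```text
t=44.3 yaw -178.67 turn tool-z -0.0003 rad; tool x 0.0001 y 0.0005 z 0.0197  grasp z 0.0735 q7 81 q3 -60
[-0.22672467 -0.13323723 -3.26399857]
```

send_rows(
  xyz=[
    [0,0.0003,0.004],
    [0,0,0.004],
    [0,0,0.004],
    [0,0,0.003],
    [0,0,0.003],
    [0,0,0.0015],
    [0,0,0],
    [0,0,0],
  ],
  rotation=[
    [0,0,0],
    [0,0,0],
    [0,0,0],
    [0,0,0],
    [0,0,0],
    [0,0,0],
    [0,0,0],
    [0,0,0],
  ],
  jaw=[0,0,0,0,0,0,0,0],
)

```text
time_s: 45.1
tool_pos: [0.5103, -0.0832, 0.2177]
tool_rot: [-180.0, -0.0, -178.7]
force: [-2.2, -0.0, 1.1]
grip_width: 0.0096
grasp_force: 40.0
```

```bash
python3 -c "
from st import *
go(*fx(0,-.07),181.35,.0538); print(env.get_obs()['force'])"
```

```text
t=45.1 yaw -178.65 turn tool-z -0.0000 rad; tool x -0.0000 y -0.0000 z -0.0001  grasp z 0.0537 q7 79 q3 -59
[-2.24957324 -0.02523486  1.09455134]
```

send_rows(
  xyz=[
    [0,0,0],
    [0,0,0],
    [0,0,0],
    [0,0,0],
    [0,0,-0.01],
    [0,0,-0.025],
    [0,0,-0.025],
    [0,0,-0.025],
    [0,0,-0.025],
    [0,0,0],
    [0,0,0],
    [0,0,0],
  ],
  rotation=[
    [0,0,0],
    [0,0,0],
    [0,0,0],
    [0,0,0],
    [0,0,0],
    [0,0,0],
    [0,0,0],
    [0,0,0],
    [0,0,0],
    [0,0,0.09],
    [0,0,0.09],
    [0,0,0],
  ],
  jaw=[0.5,0.5,0.5,0.5,0.5,0.5,0.5,0.5,0.5,0.5,0.5,0.5],
)

```text
time_s: 46.3
tool_pos: [0.5104, -0.0831, 0.3284]
tool_rot: [-179.9, 0.1, 171.0]
force: [0.4, 0.3, -0.5]
grip_width: 0.0436
grasp_force: 0.0
```

```bash
python3 - <<'E'
from st import *
go(.6237,-.0105,171.2,.066)
cs=cams(); crop(cs['scene'],310,210,560,350,3,'sc4.png')
E
```

```text
t=46.3 yaw 171.02 turn tool-z -0.0031 rad; tool x -0.1009 y 0.0890 z 0.0984  grasp z 0.1644 q7 77 q3 -63
```

View pics/sc4.png

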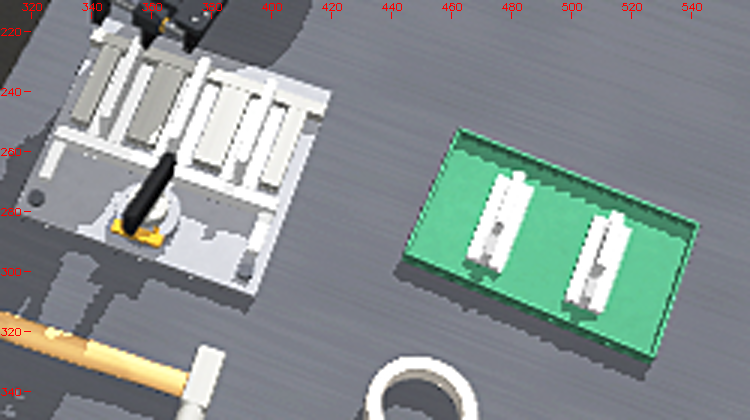

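All three raw bars stand in their slots, both finished bars are in the tray (482,283; 509,297), and the knob is still open. Now I'll lock it.

send_rows(
  xyz=[
    [-0.0168,0.0148,0],
    [-0.0168,0.0148,0],
    [-0.0168,0.0148,0],
    [-0.0168,0.0148,0],
    [-0.0168,0.0148,0],
    [-0.0168,0.0148,0],
    [0,0,0],
    [0,0,0],
    [0,0,0.0197],
    [0,0,0.0197],
    [0,0,0.0197],
    [0,0,0.0197],
    [0,0,0.0197],
    [0,0,0],
    [0,0,0],
  ],
  rotation=[
    [0,0,0],
    [0,0,0],
    [0,0,0],
    [0,0,0],
    [0,0,0],
    [0,0,0],
    [0,0,0],
    [0,0,0],
    [0,0,0],
    [0,0,0],
    [0,0,0],
    [0,0,0],
    [0,0,0],
    [0,0,0],
    [0,0,0],
  ],
  jaw=[0.5,0.5,0.5,0.5,0.5,0.5,0.5,0.5,0.5,0.5,0.5,0.5,0.5,0.5,0.5],
)

```text
time_s: 47.9
tool_pos: [0.6231, -0.0119, 0.2292]
tool_rot: [-180.0, -0.1, 171.0]
force: [-0.0, 0.2, -0.5]
grip_width: 0.0434
grasp_force: 0.0
```

send_rows(
  xyz=[
    [0,0,0],
    [0,0,0],
    [0,0,0],
    [0,0,0],
    [0,0,0],
    [0,0,0],
  ],
  rotation=[
    [0,0,0],
    [0,0,0],
    [0,0,0],
    [0,0,0],
    [0,0,0],
    [0,0,0],
  ],
  jaw=[0,0,0,0,0,0],
  newtons=30,
)

```text
time_s: 48.5
tool_pos: [0.6239, -0.0104, 0.2294]
tool_rot: [179.9, 0.0, 171.1]
force: [2.0, 2.8, 0.4]
grip_width: 0.0141
grasp_force: 30.0
```

```bash
python3 -c "
from st import *
go(.6237,-.0105,91.3,.066); o=env.get_obs(); print(o['force'],o['wrist_torque'],o['tool_pos'])"
```

```text
t=48.5 yaw 171.09 turn tool-z 1.3926 rad; tool x -0.0001 y -0.0002 z -0.0006  grasp z 0.0654 q7 59 q3 -54
[1.96574678 2.79507275 0.35850265] [ 0.61655604 -0.26008824  0.08861039] [ 0.62390823 -0.01036216  0.22941152]
```

send_rows(
  xyz=[
    [0,0,0],
    [0,0,0],
    [0,0,0],
    [0,0,0],
    [0,0,0],
    [0,0,0],
    [0,0,0],
    [0,0,0],
    [0,0,0],
    [0,0,0],
    [0,0,0],
    [0,0,0],
    [0,0,0],
    [0,0,0],
  ],
  rotation=[
    [0,0,0.12],
    [0,0,0.12],
    [0,0,0.12],
    [0,0,0.12],
    [0,0,0.12],
    [0,0,0.12],
    [0,0,0.12],
    [0,0,0.12],
    [0,0,0.12],
    [0,0,0.12],
    [0,0,0.12],
    [0,0,0.07],
    [0,0,0],
    [0,0,0],
  ],
  jaw=[0,0,0,0,0,0,0,0,0,0,0,0,0,0],
)

```text
time_s: 49.9
tool_pos: [0.6237, -0.0106, 0.2294]
tool_rot: [180.0, -0.0, 91.5]
force: [-1.5, 2.2, 3.2]
grip_width: 0.0137
grasp_force: 30.0
```

send_rows(
  xyz=[
    [0,0,0],
    [0,0,0],
    [0,0,0],
    [0,0,0],
    [0,0,-0.015],
    [0,0,-0.025],
    [0,0,-0.025],
    [0,0,-0.025],
    [0,0,-0.025],
    [0,0,-0.025],
    [0,0,0],
    [0,-0.03,0],
    [0,-0.03,0],
    [0,-0.03,0],
    [0,-0.03,0],
    [0,-0.03,0],
    [0,0,0],
  ],
  rotation=[
    [0,0,0],
    [0,0,0],
    [0,0,0],
    [0,0,0],
    [0,0,0],
    [0,0,0],
    [0,0,0],
    [0,0,0],
    [0,0,0],
    [0,0,0],
    [0,0,0],
    [0,0,0],
    [0,0,0],
    [0,0,0],
    [0,0,0],
    [0,0,0],
    [0,0,0],
  ],
  jaw=[0.5,0.5,0.5,0.5,0.5,0.5,0.5,0.5,0.5,0.5,0.5,0.5,0.5,0.5,0.5,0.5,0.5],
)

```text
time_s: 51.6
tool_pos: [0.4708, -0.0148, 0.3687]
tool_rot: [-179.9, 0.2, 91.3]
force: [-0.3, 0.2, 0.0]
grip_width: 0.0436
grasp_force: 0.0
```

```bash
python3 - <<'E'
from st import *
o=env.get_obs(); print(o['force'],o['tool_pos'])
cs=cams(); crop(cs['scene'],240,200,500,370,3,'sc5.png')
E
```

```text
[-0.2622437   0.15279489  0.0499442 ] [ 0.47084418 -0.01478828  0.36865912]
```

View pics/sc5.png

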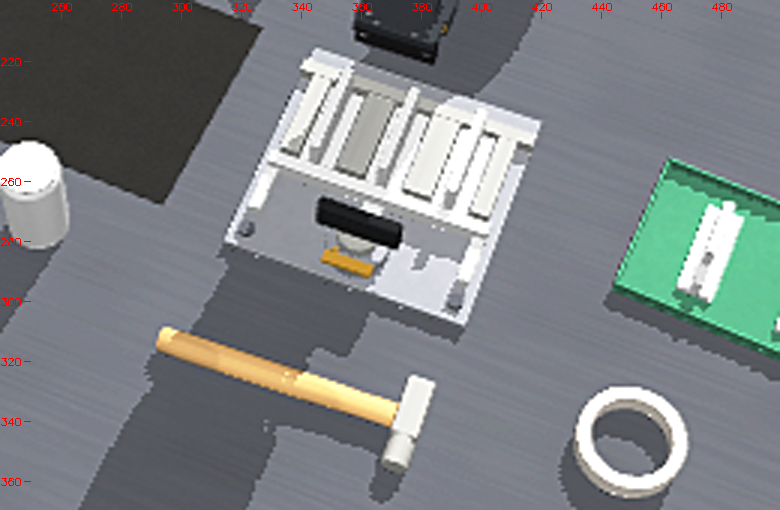

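The handle lies across the slots again (345,268 to 374,278), so the knob is locked. The three raw bars are in their slots, and the can, hammer and tape haven't moved. Handing in.

```bash
python3 -c "
from cell import env
print(env.sign_off())"
```

```text
the job is handed in; nothing more can be done
None
```

The job is handed in at about 52 s of the 210 s allowed, though `sign_off` returned no verdict: both finished bars stand in the tray, all three raw bars stand in their slots, the knob is locked again, and the tape, hammer and can look undisturbed in the last picture.

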